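# Restock the counter lighter display

### The arm

A 6-joint arm with a two-finger parallel gripper is mounted at the origin on a cart in front of the work surface, level with it; the furniture and walls round the work are solid. World frame = base frame: x ahead of the robot, y to its left, z up, the work surface at z = 0. Lengths are in mm, angles in rad, forces in N, time in s.
With the tool pointing down it reaches from about 300 to 775 mm from the base axis. Payload 14.6 kg.
Tool frame: the origin (TCP) lies midway between the tips of the shut fingers; the grasp point (between the pads) lies 19 mm behind it (manip.grasp_offset is the distance from the TCP to the grasp point, in mm); z points along the fingers, y is the line along which they close (so a half turn about z gives the same grasp; the last joint's range is limited). The gripper opens to 94 mm and grips with 3 to 60 N. Pads are 16 mm wide; open, the fingers measure 119 mm over their backs; the gripper's body (75 mm by 177 mm) begins 78 mm behind the grasp point.
Start: joints at [-1.307, 0.3, 1.521, -0, 1.321, -0.067], TCP at [178.633, -520.173, 205.446] pointing down, gripper open.
Joint ranges: [-3.03, 3.03], [-0.79, 2.21], [0.23, 2.52], [-1.04, 4.18], [0, 3.07], [-2.55, 2.55]. Speed limits (rad/s): [2.22, 2.22, 2.57, 3.14, 3.14, 3.14].

### API

Orientations are given as [roll, pitch, yaw] about the fixed x, y, z axes, in that order (R = Rz(yaw) Ry(pitch) Rx(roll)).
In Python, from cell import manip, viewer gives the robot as it stands. The module is installed in compiled form; this text tells all that it offers.
- The arm moves only by the tool move_arm, never from a script. Its argument "moves" is a list of rows, each a list of 4 numbers: the shift along the tool's x, y, z in m, then the turn about the tool's z in rad. A call has 1 to 12 rows; each row is the pose to reach, as a shift and turn from the pose commanded when the call began, along the tool's axes at that moment; what a row does not reach only later rows make up. A row lasts 1/10 s, in which the tool goes at most 50 mm and 8.59 degrees, less where a joint would pass 70% of its speed; a pose out of reach is approached as far as the arm can. A call with a gripper value outside its range is refused whole. "jaw" is the finger opening in m, from 0 to 0.094, set as the call begins (left out, the last holds). The fingers move at their own pace and stop on an object; "squeeze" is the grip in N (left out, the last holds). Time passes only in rows, so rows that repeat a pose let the fingers close. It gives the time, the measured TCP pose, the force, the opening and the grip force at its end, in the units of the state.
- manip.read_state(): the state, without advancing time (a new reading comes with each control period).
- viewer.camera(name): name is "scene" or "top"; returns a dict with "frame" (420x560x3 uint8, blue, green, red), "z_map" (420x560 float32, mm along the optical axis (not along the pixel's ray), 0 where there is no reading), "fx", "fy", "cx", "cy" (pixels), "origin" and "orientation" of the camera in the world. Camera axes: x right, y down, z forward; pixel columns grow to the right and rows downward; lengths in mm; the calibration is good to about 2 mm. A picture is of the moment at which its call begins.
- manip.sign_off(): hands the job in; it is judged then, once.
The state is a dict: "clock": time; "joints": joint angles; "qd": joint speeds; "effort": joint torques, N m; "eef_pos": TCP position; "eef_rot": TCP orientation; "wrist_force": force on the tool from outside, world axes, zero at the start; "moment": the same for the moment, N m; "finger_gap": finger opening in mm; "finger_force": force on a finger pad.
Only numpy, scipy, OpenCV 4.12 (cv2) and the standard library are available. Lean on these libraries where they do the work, as an engineer would, in place of code of your own. Each camera call takes 0.05 s, during which the arm holds its last target. There are 200 camera calls.

### The job

Put the red and the green lighter that lie on the counter back into the white lighter display. Each stands head up in the empty front pocket of the column that holds its own colour, pushed down past the spring clip until its foot rests on the pocket's floor. Leave the phone, the snack packet and the small carton where they are.

Things in the scene. Friction and masses are not known exactly. Their poses are not given: they have to be found in the camera images.
- lighter_red: loose red gas lighter, a flat bar 77 long x 24 wide x 12 thick mm, 18 g, lying flat on the counter at the start. Origin: on its underside as it lies, 41 mm from the foot end and 36 mm from the head end, midway across. +x points along its length to the foot, -x to the grey metal head, y across its 24 mm width, z is its thickness (underside z = 0, upper face z = 12 mm)
- lighter_red_foot (a point): centre of the foot end face of the red lighter (the plain coloured end away from the head)
- lighter_red_head (a point): centre of the head end face of the red lighter
- lighter_green: loose green gas lighter, a flat bar 77 long x 24 wide x 12 thick mm, 18 g, lying flat on the counter at the start. Origin: on its underside as it lies, 41 mm from the foot end and 36 mm from the head end, midway across. +x points along its length to the foot, -x to the grey metal head, y across its 24 mm width, z is its thickness (underside z = 0, upper face z = 12 mm)
- lighter_green_foot (a point): centre of the foot end face of the green lighter (the plain coloured end away from the head)
- lighter_green_head (a point): centre of the head end face of the green lighter
- red_pocket: empty front pocket of the display's red column (red lighters stand in line behind it). Origin: centre of its floor; z up along the pocket, which leans back 34 degrees from vertical; x to its back, y across. Inside 15 mm (x) by 28 mm (y), 34 mm deep to the top of its rounded grey rim; lined black. A lighter fits, its 24 mm width along y. A steel spring clip stands in its front wall
- red_clip_nose (a point): innermost point of the red pocket's spring clip, 13 mm above the floor; at rest it leaves 10 mm to the back wall, sloped above as a lead-in; it yields forwards up to 7 mm with 1 to 4 N, so a lighter needs about 4 to 12 N of push to pass it and then reach the floor
- green_pocket: empty front pocket of the display's green column (green lighters stand in line behind it). Origin: centre of its floor; z up along the pocket, which leans back 34 degrees from vertical; x to its back, y across. Inside 15 mm (x) by 28 mm (y), 34 mm deep to the top of its rounded grey rim; lined black. A lighter fits, its 24 mm width along y. A steel spring clip stands in its front wall
- green_clip_nose (a point): innermost point of the green pocket's spring clip, 13 mm above the floor; at rest it leaves 10 mm to the back wall, sloped above as a lead-in; it yields forwards up to 7 mm with 1 to 4 N, so a lighter needs about 4 to 12 N of push to pass it and then reach the floor
- yellow_pocket: the same front pocket of the yellow column (yellow lighters behind it), same frame; empty, and stays empty. The order of the three columns varies
- display: white stepped lighter display, 146 x 193 mm in plan, fixed; origin: centre of its underside, x to its back; the low front edge faces the robot. Three columns 60 mm apart along y, each with two stocked tiers behind its front pocket: each tier 27 mm further back and 42 mm higher along the pockets' leaning axes; about 140 mm high with its lighters
- phone: dark smartphone lying flat in front of the display, 149 x 71 x 9 mm, bystander; origin at the centre of its underside, x along its length
- gum_pack: brown and orange snack packet lying flat, 40 x 123 x 14 mm, bystander; origin at the centre of its underside, y along its length
- pill_box: small white and red carton lying flat, 45 x 75 x 20 mm, bystander; origin at the centre of its underside, y along its length

How it is judged:
By the outcome, as a careful person would: the job done as asked, in the order asked, and still so for the second after the job is handed in, with the robot touching nothing.
It also fails if it takes over 70 s, if anything falls off the work surface, if the arm or the gripper's body presses on something with over 40 N, if the wrist force passes 120 N, or if a joint passes its speed limit or range.

## Working session

There is one attempt and no reset: what is moved stays moved. The work goes in short steps, Python scripts to look and compute and a tool call to move; the robot and the scene stay as the last step left them, time stands still between calls to the robot, and variables do not carry over. Pictures are saved under pics/ and viewed, at most 10 in all, crops included, and the job is handed in when it is done.

Besides the shell and the picture viewer there is one more tool, called after ">>>" in YAML: its name, and indented under it one key for each argument. move_arm: Moves the arm, as the interface text tells. Its arguments: {"type":"object","properties":{"moves":{"type":"array"},"jaw":{"type":"number"},"squeeze":{"type":"number"}},"required":["moves"]}

```bash
mkdir -p pics; python3 - <<'E'
from cell import manip, viewer
import cv2,numpy as np,pickle
s=manip.read_state();print({k:np.round(v,3).tolist() for k,v in s.items()},manip.grasp_offset)
for n in("scene","top"):
    c=viewer.camera(n);cv2.imwrite(f"pics/{n}0.png",c["frame"]);pickle.dump(c,open(f"{n}0.pkl","wb"))
    print(n,{k:np.round(c[k],4).tolist() for k in("fx","fy","cx","cy","origin","orientation")})
E
```

```text
{'clock': 0.0, 'joints': [-1.307, 0.3, 1.522, 0.0, 1.321, -0.067], 'qd': [-0.001, 0.002, 0.0, -0.001, 0.001, -0.0], 'effort': [-0.001, -53.181, -35.274, 0.071, 0.024, -0.0], 'eef_pos': [178.574, -519.932, 204.876], 'eef_rot': [-3.14, -0.0, 0.331], 'wrist_force': [0.203, -0.451, 0.051], 'moment': [-0.03, 0.026, -0.016], 'finger_force': 0.0, 'finger_gap': 93.92} 18.8
scene {'fx': 533.7855, 'fy': 533.7855, 'cx': 270.5094, 'cy': 213.6085, 'origin': [-261.221, 871.2913, 629.3613], 'orientation': [-2.0184, 0.001, -2.4012]}
top {'fx': 458.6467, 'fy': 458.6467, 'cx': 277.6688, 'cy': 203.2725, 'origin': [363.607, 17.1915, 1115.5004], 'orientation': [-2.9776, -0.0132, -1.586]}
```

View pics/scene0.png

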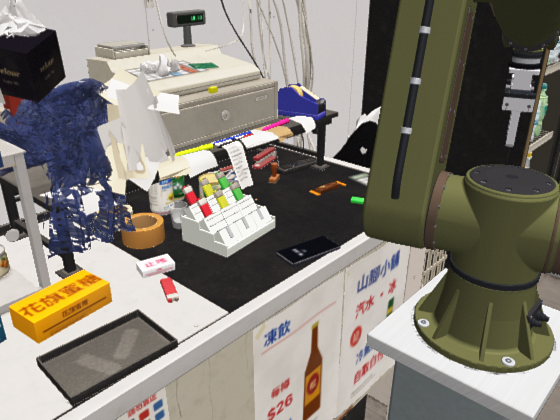

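View pics/top0.png

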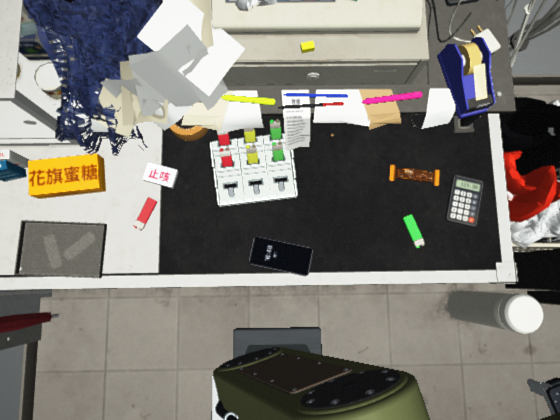

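Scene view: display at about (228,222), red lighter at (170,290), green one at (357,200), partly hidden by the arm. Top view: red lighter (146,212), green (414,231), display (255,170) with columns red, yellow, green from left to right and pocket slots at about (230,185), (255,183), (280,181).

```bash
cat > h.py <<'E'
import numpy as np,cv2,pickle
from scipy.spatial.transform import Rotation as Ro
def rot(c): return Ro.from_euler('xyz',c["orientation"]).as_matrix()
def ray(c,u,v):
    d=np.stack([(np.asarray(u,float)-c["cx"])/c["fx"],(np.asarray(v,float)-c["cy"])/c["fy"],np.ones_like(np.asarray(u,float))],-1)
    return d@rot(c).T
def plane(c,u,v,z):
    d=ray(c,u,v);o=np.array(c["origin"]);return o+d*((z-o[2])/d[...,2])[...,None]
def cloud(c):
    v,u=np.mgrid[:420,:560];return np.array(c["origin"])+ray(c,u,v)*c["z_map"][...,None].astype(float)
def proj(c,p):
    q=(np.asarray(p,float)-np.array(c["origin"]))@rot(c)
    return np.stack([c["fx"]*q[...,0]/q[...,2]+c["cx"],c["fy"]*q[...,1]/q[...,2]+c["cy"]],-1)
def tri(c1,p1,c2,p2):
    A=[];b=[]
    for c,p in((c1,p1),(c2,p2)):
        d=ray(c,*p);d/=np.linalg.norm(d);M=np.eye(3)-np.outer(d,d);A.append(M);b.append(M@np.array(c["origin"]))
    x=np.linalg.lstsq(np.vstack(A),np.hstack(b),rcond=None)[0]
    return x,[round(float(np.linalg.norm(M@x-bb)),2) for M,bb in zip(A,b)]
def load(n): return pickle.load(open(n+".pkl","rb"))
E
python3 - <<'E'
from h import *
T=load("top0");S=load("scene0")
for n,c,rois in(("top",T,dict(red=(120,185,175,240),green=(395,205,435,255))),("scene",S,dict(red=(150,270,190,310),green=(340,185,372,215)))):
    hsv=cv2.cvtColor(c["frame"],cv2.COLOR_BGR2HSV);P=cloud(c)
    for k,(a,b,d,e) in rois.items():
        H=hsv[b:e,a:d].astype(int);
        m=(H[...,1]>120)&(H[...,2]>90)&((np.minimum(H[...,0],180-H[...,0])<10) if k=="red" else (abs(H[...,0]-60)<20))
        m=m.astype(np.uint8);nn,L,st,ce=cv2.connectedComponentsWithStats(m);i=1+np.argmax(st[1:,4]);m=L==i
        v,u=np.nonzero(m);pts=P[b:e,a:d][m]
        print(n,k,len(u),ce[i]+[a,b],"cloud med",np.median(pts,0).round(1),"rect@12",end=' ')
        w=plane(c,u+a,v+b,12.)[:,:2].astype(np.float32);r=cv2.minAreaRect(w);print(np.round(r[0],1),np.round(r[1],1),round(r[2],1),cv2.boxPoints(r).round(0).tolist())
        # grey/anything above table height in cloud: 
        Q=P[b:e,a:d].reshape(-1,3);q=Q[(Q[:,2]>7)&(Q[:,2]<16)]
        if len(q)>20:
            r=cv2.minAreaRect(q[:,:2].astype(np.float32));print("   z>7 rect",len(q),np.round(r[0],1),np.round(r[1],1),round(r[2],1),"z",np.median(q[:,2]).round(1), "tablez",np.median(Q[abs(Q[:,2])<7,2]).round(1))
for n,c,(a,b,d,e),k in(("t",T,(195,100,315,220),6),("r",T,(120,185,180,245),6),):
    cv2.imwrite(f"pics/{n}_crop.png",cv2.resize(c["frame"][b:e,a:d],None,fx=k,fy=k,interpolation=cv2.INTER_CUBIC)[:600])
a=cv2.resize(S["frame"][150:260,170:290],None,fx=5,fy=5,interpolation=cv2.INTER_CUBIC)
b=cv2.resize(T["frame"][205:250,395:440],(200,200));d=cv2.resize(T["frame"][190:235,123:168],(200,200))
g=np.vstack([b,d,np.zeros((150,200,3),np.uint8)])
cv2.imwrite("pics/mix.png",np.hstack([a,g])[:600])
E
```

```text
top red 241 [146.61825726 210.10788382] cloud med [533.7 318.5   9.5] rect@12 [533.4 317.6] [23.2 59.7] 65.0 [[501.0, 320.0], [556.0, 294.0], [565.0, 315.0], [511.0, 341.0]]
   z>7 rect 291 [548.  308.3] [ 33.5 133.8] 55.9 z 9.9 tablez -1.1
top green 284 [412.08098592 226.8943662 ] cloud med [ 483.4 -326.1   10.3] rect@12 [ 484.1 -325.6] [62.4 27.2] 20.8 [[450.0, -324.0], [460.0, -349.0], [518.0, -327.0], [508.0, -302.0]]
   z>7 rect 304 [ 473.6 -329.3] [80.  25.2] 20.9 z 10.6 tablez -2.3
scene red 182 [167.93956044 285.67582418] cloud med [531.1 321.9  11. ] rect@12 [532.4 322.4] [24.1 61.8] 63.0 [[499.0, 326.0], [554.0, 298.0], [565.0, 319.0], [510.0, 347.0]]
   z>7 rect 290 [544.4 318.6] [ 31.7 125.2] 71.4 z 10.7 tablez 0.1
scene green 87 [356.90804598 199.66666667] cloud med [ 492.6 -315.2    9.1] rect@12 [ 487.8 -309.2] [38.4 45.4] 23.7 [[461.0, -296.0], [479.0, -338.0], [515.0, -322.0], [496.0, -281.0]]
   z>7 rect 63 [ 516.2 -360.6] [ 34.8 127. ] 28.7 z 9.8 tablez -2.6
```

View pics/mix.png

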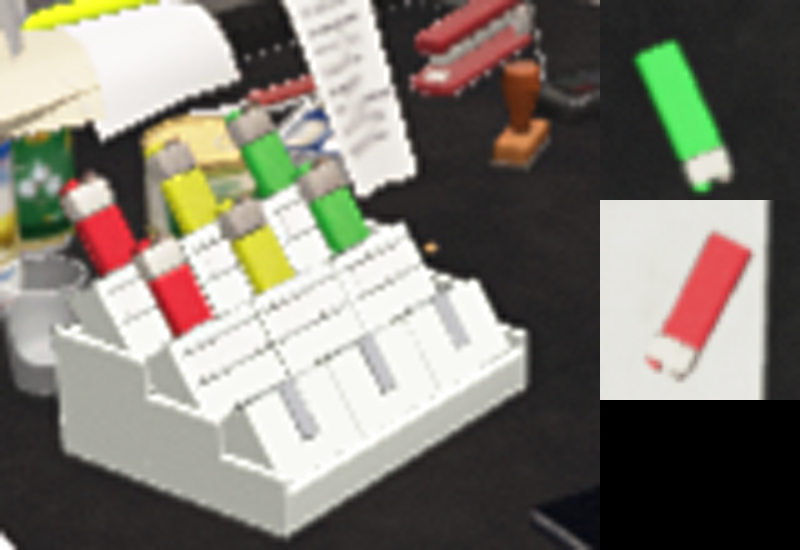

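View pics/t_crop.png

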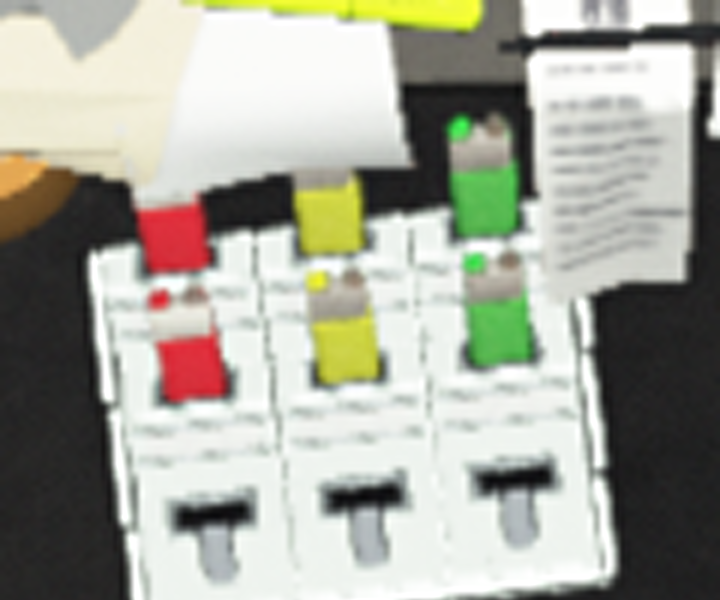

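The crops confirm the heads are at the ends nearer the robot, both foot ends point to +x, and the pocket mouths are the black bars at about (230.5,185.3), (255.5,182.7), (280.7,179.8) in the top view. Next I measure the pockets from both views.

```bash
python3 - <<'E'
from h import *
T=load("top0");S=load("scene0");P=cloud(T);PS=cloud(S)
g=cv2.cvtColor(T["frame"],cv2.COLOR_BGR2GRAY)
a,b,d,e=218,172,292,194
m=(g[b:e,a:d]<110).astype(np.uint8);n,L,st,ce=cv2.connectedComponentsWithStats(m)
for i in range(1,n):
    if st[i,4]>12:
        v,u=np.nonzero(L==i);w=255-g[b:e,a:d][L==i].astype(float)
        print("mouth",st[i],np.round(ce[i]+[a,b],1))
# grey clips in both views: list gray component (90..190 low sat) in ROIs
for c,(a,b,d,e),n_ in((T,(218,180,292,202),"top"),(S,(215,195,272,245),"scene")):
    I=c["frame"][b:e,a:d].astype(int);k=((I.max(2)<205)&(I.min(2)>120)&(I.max(2)-I.min(2)<25)).astype(np.uint8)
    n,L,st,ce=cv2.connectedComponentsWithStats(k)
    for i in range(1,n):
        if st[i,4]>6: print("clip",n_,st[i]+[a,b,0,0,0],np.round(ce[i]+[a,b],1))
# profile of cloud along columns through green col wall between pockets & over pocket
for u in(242,243,268):
    print("col",u);print(np.c_[np.arange(130,206,3),P[130:206:3,u].round(0)].astype(int).tolist())
E
```

```text
mouth [56  5 13  6 48] [280.5 179.4]
mouth [31  8 13  6 49] [255.1 182.4]
mouth [ 6 11 13  6 51] [230.1 185.5]
clip top [223 181  15   8  35] [230.8 183.7]
clip top [248 180  11   6  17] [251.4 181.2]
clip top [260 180   4   5  11] [261.9 182.5]
clip top [277 180  12  11  61] [281.5 185.3]
clip top [252 185   8   9  55] [255.9 188.9]
clip top [227 188   8   9  52] [230.8 191.8]
clip top [254 197  38   5  44] [272.8 199.2]
clip scene [215 195   6   2   8] [217.5 195.2]
clip scene [256 205   8  15  44] [259.1 211.4]
clip scene [220 218   6   4   8] [222.8 219.4]
clip scene [240 217   9  12  39] [244.5 222.2]
clip scene [215 224  18  20 121] [222.4 234.5]
clip scene [236 223  36  22 202] [255.7 235. ]
clip scene [215 242   7   3  12] [217.2 243.5]
col 242
[[130, 738, 87, -3], [133, 731, 87, -7], [136, 722, 87, -1], [139, 687, 82, 84], [142, 679, 82, 87], [145, 669, 81, 95], [148, 665, 82, 87], [151, 659, 82, 81], [154, 655, 83, 68], [157, 649, 83, 65], [160, 643, 84, 58], [163, 634, 83, 67], [166, 625, 83, 74], [169, 619, 83, 68], [172, 614, 84, 59], [175, 608, 84, 56], [178, 609, 86, 1
[... 539 characters left out ...]
 596, 82, 42], [184, 587, 82, 48], [187, 589, 85, 3], [190, 574, 82, 41], [193, 567, 82, 43], [196, 562, 83, 32], [199, 555, 84, 25], [202, 549, 84, 21], [205, 545, 85, -2]]
col 268
[[130, 738, 21, -4], [133, 729, 21, -2], [136, 692, 21, 88], [139, 685, 21, 88], [142, 676, 21, 93], [145, 670, 21, 91], [148, 665, 21, 83], [151, 661, 22, 71], [154, 656, 22, 63], [157, 649, 22, 61], [160, 640, 22, 68], [163, 630, 22, 78], [166, 625, 22, 69], [169, 620, 22, 60], [172, 615, 22, 52], [175, 610, 22, 42], [178, 603, 23, 42], [181, 594, 23, 49], [184, 596, 23, 6], [187, 579, 23, 50], [190, 574, 23, 37], [193, 569, 23, 29], [196, 562, 23, 24], [199, 556, 23, 19], [202, 551, 23, 1], [205, 544, 24, -2]]
```

```bash
python3 - <<'E'
from h import *
T=load("top0");S=load("scene0")
for n,p,q in(("Y clip",(255.9,188.9),(244.5,222.2)),("G clip",(281.9,186.0),(259.1,211.4))):
    print(n,*tri(T,p,S,q))
# red clip strip in scene: refine
I=S["frame"];print(I[224:242,222:236].min(2).tolist())
M=[(230.1,185.5),(255.1,182.4),(280.5,179.4)]
for z in(42,46,50):
    w=np.array([plane(T,*p,z) for p in M]);dv=w[0]-w[2];print(z,w.round(1).tolist(),"span",np.linalg.norm(dv).round(1),"yaw",np.degrees(np.arctan2(-dv[0],dv[1])).round(2))
# plane-fit on cloud: front face, medians over display frame
P=cloud(T)[150:206,215:297].reshape(-1,3)
w=np.array([plane(T,*p,46.) for p in M]);c=w[1];dv=w[0]-w[2];yaw=np.arctan2(-dv[0],dv[1])
x=(P[:,:2]-c[:2])@[np.cos(yaw),np.sin(yaw)]
y=(P[:,:2]-c[:2])@[-np.sin(yaw),np.cos(yaw)]
k=(abs(abs(y)-30)<10)
for a in range(-54,100,4):
    s=k&(abs(x-a)<2); 
    if s.sum()>2: print((a,int(np.median(P[s,2])),int(s.sum())),end=' ')
E
```

```text
Y clip [575.62065092  51.36823397  44.58654811] [0.36, 0.36]
G clip [581.92158357  -9.46443573  50.24236415] [1.16, 1.16]
[[245, 245, 245, 246, 247, 173, 242, 226, 213, 228, 243, 244, 246, 242], [245, 245, 247, 246, 245, 213, 200, 218, 241, 243, 245, 245, 245, 244], [246, 246, 244, 221, 182, 197, 193, 221, 245, 245, 245, 245, 245, 245], [244, 226, 181, 182, 185, 197, 200, 229, 245, 245, 245, 245, 245, 245], [198, 198, 215, 216, 173, 196, 199, 204, 228, 245, 245, 245, 245, 245], [213, 241, 245, 244, 194, 194, 198, 200, 228, 245, 246, 245, 245, 245], [244, 246, 246, 246, 222, 174, 195, 197, 204, 228, 245, 245, 245, 245], [246, 245, 245, 246, 243, 195, 193, 200, 200, 228, 245, 246, 244, 245], [245, 245, 245, 246, 246, 222, 173, 195, 198, 207, 233, 245, 245, 245], [245, 245, 245, 245, 246, 243, 188, 193, 199, 196, 200, 245, 246, 245], [246, 245, 245, 245, 246, 246, 238, 175, 195, 197, 197, 233, 245, 245], [246, 245, 245, 244, 245, 246, 245, 166, 190, 200, 196, 201, 244, 246], [246, 245, 245, 245, 245, 246, 247, 231, 175, 192, 195, 209, 237, 245], [245, 246, 245, 245, 245, 245, 246, 245, 
[... 318 characters left out ...]

42 [[585.5, 113.1, 42.0], [592.3, 53.5, 42.0], [598.8, -7.3, 42.0]] span 121.2 yaw 6.35
46 [[584.6, 112.8, 46.0], [591.4, 53.3, 46.0], [598.0, -7.2, 46.0]] span 120.7 yaw 6.35
50 [[583.8, 112.4, 50.0], [590.6, 53.2, 50.0], [597.1, -7.1, 50.0]] span 120.3 yaw 6.35
(-50, -2, 12) (-46, -1, 13) (-42, -2, 33) (-38, 19, 48) (-34, 22, 15) (-30, 25, 45) (-26, 31, 39) (-22, 37, 35) (-18, 44, 35) (-14, 49, 33) (-10, 54, 28) (-6, 51, 23) (-2, 48, 26) (2, 46, 24) (6, 43, 23) (10, 40, 20) (14, 42, 37) (18, 49, 39) (22, 56, 38) (26, 60, 33) (30, 68, 43) (34, 73, 31) (38, 72, 29) (42, 69, 22) (46, 67, 24) (50, 63, 21) (54, 62, 23) (58, 60, 33) (62, 66, 40) (66, 72, 38) (70, 77, 23) (74, 82, 13) (86, 4, 3)
```

Profile along the display: peak, rim slope of tan 34° and tier offsets all agree with the text. Rim centres are at z≈48, floor z≈20, display yaw 6.35°. I do red first.

>>> move_arm:
  moves:
    - [0.588,-0.696,0,-2.366]
    - [0.588,-0.696,0,-2.366]
    - [0.588,-0.696,0,-2.366]
    - [0.588,-0.696,0,-2.366]
    - [0.588,-0.696,0,-2.366]
    - [0.588,-0.696,0,-2.366]
    - [0.588,-0.696,0,-2.366]
    - [0.588,-0.696,0,-2.366]
    - [0.588,-0.696,0,-2.366]
    - [0.588,-0.696,0,-2.366]
    - [0.588,-0.696,0,-2.366]
    - [0.588,-0.696,0,-2.366]
  jaw: 0.05
  squeeze: 3

```text
clock: 1.3
eef_pos: [396.2, 41.3, 205.6]
eef_rot: [3.141, 0.0, 2.137]
wrist_force: [1.2, 0.0, 0.7]
finger_gap: 49.9
finger_force: 0.0
```

```bash
cat > go.py <<'E'
import sys,numpy as np
from cell import manip
from scipy.spatial.transform import Rotation as Ro
s=manip.read_state();x,y,z,yaw=map(float,sys.argv[1:5])
R=Ro.from_euler('xyz',s["eef_rot"]).as_matrix()
d=np.array([x,y,z])-s["eef_pos"];cy=np.arctan2(R[1,0],R[0,0])
print("shift m",np.round(R.T@d/1000,4),"turn",round(-((yaw-cy+np.pi)%(2*np.pi)-np.pi),3),"| t",round(s["clock"],2),"pos",np.round(s["eef_pos"],1),"yaw",round(cy,3),"j",np.round(s["joints"],2),"F",np.round(s["wrist_force"],1),"gap",round(s["finger_gap"],1),round(s["finger_force"],1))
E
python3 go.py 509 329.5 80 2.697
```

```text
shift m [0.1827 0.2498 0.1256] turn -0.56 | t 1.3 pos [396.2  41.3 205.6] yaw 2.137 j [ 0.01 -0.05  1.91 -0.    1.28 -0.55] F [1.2 0.  0.7] gap 49.9 0.0
```

>>> move_arm:
  moves:
    - [0.183,0.25,0.0,-0.56]
    - [0.183,0.25,0.0,-0.56]
    - [0.183,0.25,0.0,-0.56]
    - [0.183,0.25,0.0,-0.56]
    - [0.183,0.25,0.05,-0.56]
    - [0.183,0.25,0.1,-0.56]
    - [0.183,0.25,0.15,-0.56]
    - [0.183,0.25,0.15,-0.56]
    - [0.183,0.25,0.15,-0.56]
    - [0.183,0.25,0.15,-0.56]
    - [0.183,0.25,0.15,-0.56]

```text
clock: 2.4
eef_pos: [511.6, 326.9, 58.3]
eef_rot: [3.139, 0.002, 2.69]
wrist_force: [0.9, 0.4, 0.5]
finger_gap: 49.9
finger_force: 0.0
```

```bash
python3 go.py 509 329.5 2 2.697; python3 - <<'E'
from cell import viewer
import cv2,numpy as np
S=viewer.camera("scene")["frame"];T=viewer.camera("top")["frame"]
cv2.imwrite("pics/g1.png",np.hstack([cv2.resize(S[200:330,110:240],(400,400)),cv2.resize(T[160:260,90:190],(400,400))]))
E
```

```text
shift m [0.0036 0.0011 0.0563] turn -0.007 | t 2.4 pos [511.6 326.9  58.3] yaw 2.69 j [ 0.51  0.57  1.49 -0.    1.07 -0.61] F [0.9 0.4 0.5] gap 49.9 0.0
```

View pics/g1.png

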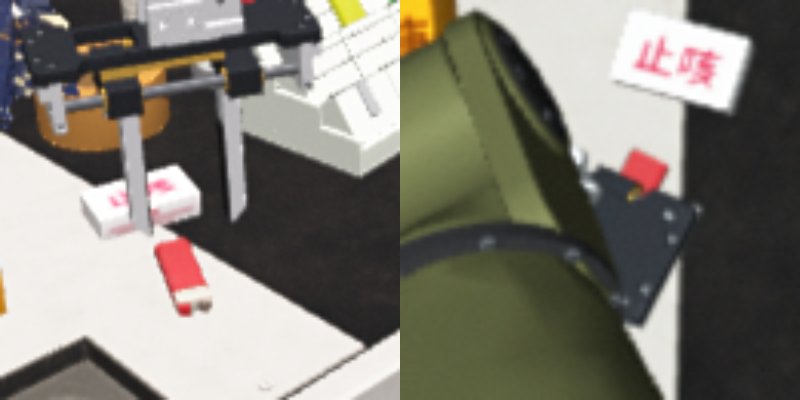

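The picture shows the fingers straddling the red lighter (scene crop, lighter at (185,275)), with the carton clear of them. Descend and grip.

>>> move_arm:
  moves:
    - [0.0,0.0,0.0,0]
    - [0.0,0.0,0.0,0]
    - [0.0,0.0,0.03,0]
    - [0.0,0.0,0.05,0]
    - [0.0,0.0,0.053,0]
    - [0.0,0.0,0.053,0]

```text
clock: 3.1
eef_pos: [510.6, 326.9, 2.7]
eef_rot: [-3.141, -0.0, 2.691]
wrist_force: [0.6, -0.6, -0.2]
finger_gap: 50.0
finger_force: 0.0
```

```bash
python3 go.py 509 329.5 3 2.697
```

```text
shift m [ 0.0026  0.0016 -0.0003] turn -0.006 | t 3.1 pos [510.6 326.9   2.7] yaw 2.691 j [ 0.51  0.65  1.51 -0.    0.98 -0.61] F [ 0.6 -0.6 -0.2] gap 50.0 0.0
```

Close with a light grip, then lift and see whether it swings down.

>>> move_arm:
  moves:
    - [0.003,0.002,0,-0.006]
    - [0.003,0.002,0,-0.006]
    - [0.003,0.002,0,-0.006]
    - [0.003,0.002,0,-0.006]
    - [0.003,0.002,0,-0.006]
    - [0.003,0.002,0,-0.006]
    - [0.003,0.002,-0.02,-0.006]
    - [0.003,0.002,-0.04,-0.006]
    - [0.003,0.002,-0.07,-0.006]
    - [0.003,0.002,-0.1,-0.006]
    - [0.003,0.002,-0.1,-0.006]
    - [0.003,0.002,-0.1,-0.006]
  jaw: 0.015
  squeeze: 3

```text
clock: 4.3
eef_pos: [508.7, 329.9, 102.4]
eef_rot: [3.141, 0.0, 2.697]
wrist_force: [0.1, -0.5, 0.9]
finger_gap: 25.2
finger_force: 3.0
```

```bash
python3 - <<'E'
from cell import viewer
import cv2,numpy as np,pickle
S=viewer.camera("scene");T=viewer.camera("top")
pickle.dump(S,open("scene1.pkl","wb"))
cv2.imwrite("pics/g2.png",np.hstack([cv2.resize(S["frame"][180:310,110:240],(400,400)),cv2.resize(T["frame"][160:260,90:190],(400,400))]))
E
```

```text
(no output)
```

View pics/g2.png

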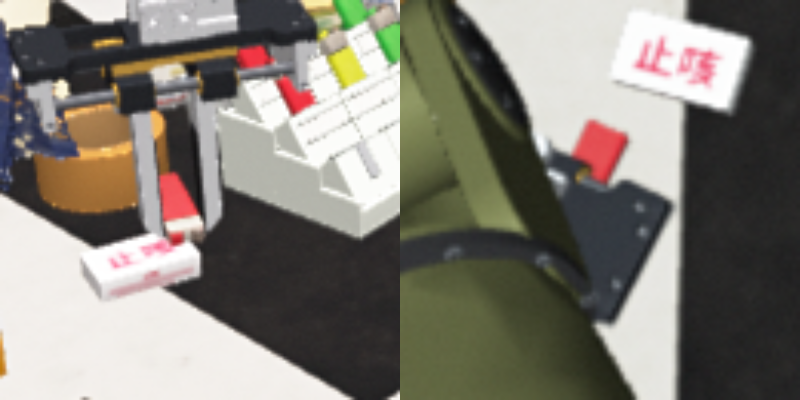

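The picture shows the lighter held level between the fingertips (scene crop (180,210)): pad friction stops it swinging. The tool can't tilt, so I'll pivot the lighter by pressing its head down on the counter's front edge, with the fingers hanging in front of that edge. First I measure the edge.

```bash
python3 - <<'E'
from h import *
T=load("top0");P=cloud(T);S=load("scene0");Q=cloud(S).reshape(-1,3)
for y0 in(200,150,100,-150,-200):
    p=P.reshape(-1,3);k=(abs(p[:,1]-y0)<12)&(p[:,0]>330)&(p[:,0]<450)&(p[:,2]>-1000);p=p[k]
    q=Q[(abs(Q[:,1]-y0)<12)&(Q[:,0]>330)&(Q[:,0]<450)]
    print("y",y0)
    for n,r in(("t",p),("s",q)):
        print(n,[(a,int(np.median(r[abs(r[:,0]-a)<2.5,2])),int(np.ptp(r[abs(r[:,0]-a)<2.5,2]))) for a in range(340,440,5) if (abs(r[:,0]-a)<2.5).sum()>2])
E
python3 go.py 356 150 102 0.0
```

```text
y 200
t [(350, 0, 6), (355, 2, 8), (360, 2, 10), (365, 1, 7), (370, 0, 9), (375, 1, 9), (380, -3, 7), (385, -3, 8), (390, -2, 8), (395, -2, 12), (400, -2, 8), (405, -3, 8), (410, -3, 7), (415, -3, 6), (420, -2, 7), (425, -2, 7), (430, -3, 7), (435, -2, 7)]
s [(345, -27, 36), (350, -15, 47), (355, 2, 7), (360, 3, 3), (365, 1, 331), (370, -191, 357), (375, -121, 296), (380, 0, 3), (385, -2, 4), (390, -2, 2), (395, -2, 2), (400, -2, 4), (405, -2, 4), (410, -2, 3), (415, -1, 5), (420, -2, 4), (425, -2, 4), (430, -2, 4), (435, -2, 2)]
y 150
t [(350, 1, 8), (355, 2, 8), (360, 1, 7), (365, 1, 4), (370, 0, 11), (375, 0, 7), (380, -1, 7), (385, -2, 8), (390, -3, 6), (395, -2, 6), (400, -2, 7), (405, -3, 6), (410, -2, 5), (415, -2, 9), (420, -2, 8), (425, -2, 7), (430, -3, 9), (435, -3, 9)]
s [(345, -20, 33), (350, -16, 48), (355, 3, 5), (360, 2, 2), (365, -95, 283), (370, -219, 397), (375, -184, 387), (380, 0, 1), (385, -2, 3), (390, -1, 3), (395, -2, 7), (400, -1, 4), (405, -2, 3), (410, -2, 3), (415, -2, 4), (420, -2, 2), (425, -2, 3), (430, -2, 3), (435, -1, 3)]
y 100
t [(350, 0, 9), (355,
[... 980 characters left out ...]
(415, -2, 4), (420, -2, 2), (425, -2, 6), (430, -2, 3), (435, -2, 3)]
y -200
t [(350, 2, 6), (355, 2, 9), (360, 2, 8), (365, 2, 7), (370, 2, 7), (375, 0, 8), (380, -3, 7), (385, -2, 5), (390, -2, 8), (395, -2, 6), (400, -1, 13), (405, -3, 7), (410, -2, 6), (415, -2, 7), (420, -1, 7), (425, -1, 9), (430, -2, 9), (435, -2, 8)]
s [(345, -29, 12), (350, -28, 26), (365, -459, 506), (370, -254, 528), (375, -227, 542), (390, -2, 3), (400, -2, 5), (405, -3, 3), (410, -2, 4), (415, -2, 2), (420, -2, 4), (425, -3, 1), (430, -2, 3), (435, -3, 4)]
shift m [ 0.0601 -0.2277 -0.0004] turn 2.697 | t 4.4 pos [508.2 329.7 101.1] yaw 2.697 j [ 0.51  0.52  1.46 -0.    1.16 -0.61] F [ 0.2 -0.4 -0.3] gap 25.2 3.0
```

>>> move_arm:
  moves:
    - [0.0775,-0.236,0,2.697]
    - [0.0775,-0.236,0,2.697]
    - [0.0775,-0.236,0,2.697]
    - [0.0775,-0.236,0,2.697]
    - [0.0775,-0.236,0,2.697]
    - [0.0775,-0.236,0,2.697]
    - [0.0775,-0.236,0,2.697]
    - [0.0775,-0.236,0,2.697]
    - [0.0775,-0.236,0,2.697]
    - [0.0775,-0.236,0,2.697]
    - [0.0775,-0.236,0,2.697]
    - [0.0775,-0.236,0,2.697]
  squeeze: 8

```text
clock: 5.6
eef_pos: [336.7, 150.1, 101.6]
eef_rot: [-3.141, 0.002, 0.891]
wrist_force: [0.6, -0.8, 0.1]
finger_gap: 25.4
finger_force: 7.9
```

```bash
python3 go.py 337 150 20 0.0
```

```text
shift m [0.0002 0.0004 0.0816] turn 0.891 | t 5.6 pos [336.7 150.1 101.6] yaw 0.891 j [ 0.32  0.02  2.11 -0.    1.01  1.  ] F [ 0.6 -0.8  0.1] gap 25.4 7.9
```

>>> move_arm:
  moves:
    - [0,0,0,0.891]
    - [0,0,0,0.891]
    - [0,0,0,0.891]
    - [0,0,0,0.891]
    - [0,0,0,0.891]
    - [0,0,0,0.891]
    - [0,0,0.04,0.891]
    - [0,0,0.08,0.891]
    - [0,0,0.08,0.891]
    - [0,0,0.08,0.891]

```text
clock: 6.6
eef_pos: [336.9, 150.2, 22.6]
eef_rot: [3.141, 0.002, 0.006]
wrist_force: [0.0, 0.8, 0.1]
finger_gap: 25.0
finger_force: 7.9
```

```bash
python3 go.py 337 150 -5.0 0.0; python3 - <<'E'
from h import *
from cell import viewer
S=viewer.camera("scene");pickle.dump(S,open("scene2.pkl","wb"))
u,v=proj(S,[337,150,24]).astype(int);print(u,v)
cv2.imwrite("pics/e1.png",cv2.resize(S["frame"][v-50:v+50,u-50:u+50],(500,500),interpolation=cv2.INTER_CUBIC))
E
```

```text
shift m [0.0002 0.0002 0.0276] turn 0.006 | t 6.6 pos [336.9 150.2  22.6] yaw 0.006 j [ 0.32  0.19  2.17 -0.    0.79  1.88] F [0.  0.8 0.1] gap 25.0 7.9
292 281
```

View pics/e1.png

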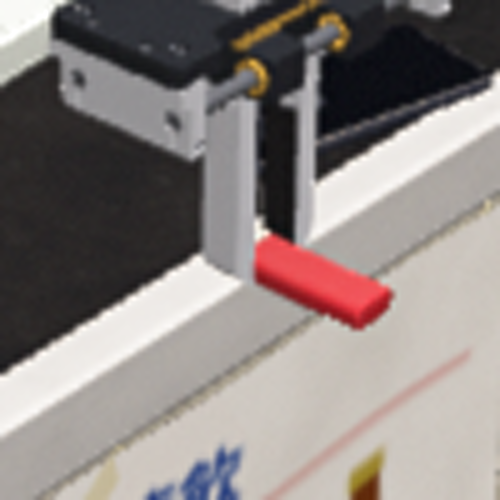

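The picture shows the red body sticking out over the counter edge at (320,285), with the fingers just in front of the trim. Lower onto the edge gradually.

>>> move_arm:
  moves:
    - [-0.001,0,0.01,0.006]
    - [-0.001,0,0.014,0.006]
    - [-0.001,0,0.018,0.006]
    - [-0.001,0,0.02,0.006]
    - [-0.001,0,0.022,0.006]
    - [-0.001,0,0.024,0.006]
    - [-0.001,0,0.026,0.006]
    - [-0.001,0,0.026,0.006]

```text
clock: 7.45
eef_pos: [336.1, 150.3, -3.8]
eef_rot: [3.141, 0.0, -0.0]
wrist_force: [-0.2, 1.0, 0.1]
finger_gap: 24.9
finger_force: 7.9
```

```bash
cat > ang.py <<'E'
import sys
from h import *
from cell import viewer,manip
# red/green body in vertical plane y=y0 (+12 side face); min-area rect in (x,z)
col=sys.argv[1];S=viewer.camera("scene");p=np.array(manip.read_state()["eef_pos"])
u,v=proj(S,p).astype(int);a,b=max(u-45,0),max(v-40,0);I=S["frame"][b:v+60,a:u+45];H=cv2.cvtColor(I,cv2.COLOR_BGR2HSV).astype(int)
m=(H[...,1]>130)&(H[...,2]>70)&((np.minimum(H[...,0],180-H[...,0])<10) if col=="red" else (abs(H[...,0]-60)<20))
P=cloud(S)[b:v+60,a:u+45][m]
k=np.linalg.norm(P-p,axis=1)<75;P=P[k];P=P[np.linalg.norm(P-np.median(P,0),axis=1)<45]
c=P.mean(0);U,s,V=np.linalg.svd(P-c,full_matrices=False)
print(len(P),"c",c.round(1),"axis",V[0].round(3),"sv",(s/np.sqrt(len(P))).round(1),"tilt from vert",np.degrees(np.arccos(abs(V[0][2]))).round(1))
n=V[2];print("normal",n.round(3),"min z",P[:,2].min().round(1),"end",P[np.argmin(P[:,2])].round(1))
f=sys.argv[2];cv2.imwrite(f,cv2.resize(I,None,fx=5,fy=5,interpolation=cv2.INTER_CUBIC))
E
python3 ang.py red pics/e2.png; python3 go.py 336 150 -5.0 0
```

```text
264 c [299.6 154.2   2.4] axis [-0.999  0.018 -0.039] sv [18.   7.1  2.6] tilt from vert 87.7
normal [ 0.036 -0.142 -0.989] min z -5.7 end [273.6 157.1  -5.7]
shift m [-0.0002  0.0003  0.0014] turn -0.0 | t 7.5 pos [336.2 150.3  -3.6] yaw -0.0 j [0.32 0.25 2.18 0.   0.71 1.89] F [ 0.8  0.5 -0.2] gap 24.8 7.9
```

View pics/e2.png

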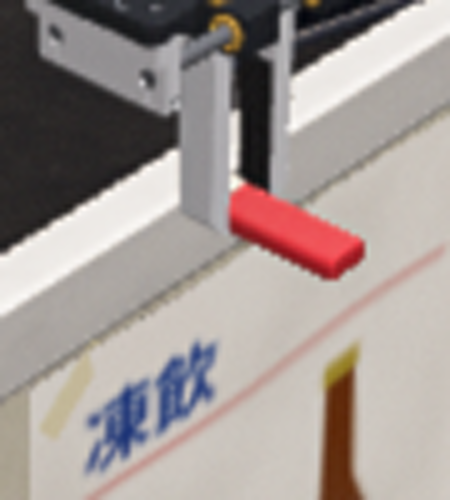

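The lighter is not tilted: its head barely reaches the trim, so the grip is about 64 mm from the foot. I'll set it down flat and regrasp nearer the middle.

>>> move_arm:
  moves:
    - [0,0,-0.034,0]
    - [0.03,0,-0.034,0]
    - [0.07,0,-0.034,0]
    - [0.11,0,-0.034,0]
    - [0.124,0,-0.034,0]
    - [0.124,0,-0.034,0]
    - [0.124,0,-0.02,0]
    - [0.124,0,-0.0075,0]
    - [0.124,0,-0.0065,0]
    - [0.124,0,-0.0065,0]
    - [0.124,0,-0.0065,0]

```text
clock: 8.6
eef_pos: [460.2, 150.4, 3.3]
eef_rot: [-3.142, -0.0, -0.0]
wrist_force: [0.1, -0.2, 0.8]
finger_gap: 24.5
finger_force: 8.0
```

>>> move_arm:
  moves:
    - [0,0,0,0]
    - [0,0,0,0]
    - [0,0,0,0]
    - [-0.014,0,0,0]
    - [-0.014,0,0,0]
    - [-0.014,0,0,0]
  jaw: 0.04

```text
clock: 9.2
eef_pos: [446.6, 150.4, 3.1]
eef_rot: [-3.142, -0.0, -0.0]
wrist_force: [0.1, -0.0, 0.1]
finger_gap: 40.0
finger_force: 0.0
```

>>> move_arm:
  moves:
    - [0,0,0,0]
    - [0,0,0,0]
    - [0,0,0,0]
    - [0,0,0,0]
    - [0,0,-0.02,0]
    - [0,0,-0.036,0]
    - [-0.04,0,-0.036,0]
    - [-0.08,0,-0.036,0]
    - [-0.111,0,-0.036,0]
    - [-0.111,0,-0.036,0]
    - [-0.111,0,-0.02,0]
    - [-0.111,0,-0.012,0]
  jaw: 0.015

```text
clock: 10.4
eef_pos: [335.7, 150.4, 14.5]
eef_rot: [-3.142, -0.0, -0.0]
wrist_force: [0.3, 0.2, -0.4]
finger_gap: 24.9
finger_force: 8.0
```

```bash
python3 ang.py red pics/e3.png; python3 go.py 336 150 -5.0 0
```

```text
214 c [307.2 154.   20.5] axis [-0.994  0.087 -0.067] sv [14.7  7.2  2.5] tilt from vert 86.2
normal [ 0.055 -0.128 -0.99 ] min z 11.6 end [301.1 159.1  11.6]
shift m [0.0009 0.0002 0.0186] turn -0.0 | t 10.45 pos [335.2 150.2  13.6] yaw -0.0 j [ 0.32  0.21  2.17 -0.    0.76  1.89] F [-0.7 -0.3 -1.2] gap 25.3 8.0
```

>>> move_arm:
  moves:
    - [0,0,0.006,0]
    - [0,0,0.008,0]
    - [0,0,0.01,0]
    - [0,0,0.012,0]
    - [0,0,0.014,0]
    - [0,0,0.016,0]
    - [0,0,0.018,0]
    - [0,0,0.018,0]

```text
clock: 11.25
eef_pos: [335.3, 150.4, -3.2]
eef_rot: [-3.142, -0.0, -0.0]
wrist_force: [0.2, 0.6, 0.9]
finger_gap: 24.9
finger_force: 8.0
```

```bash
python3 ang.py red pics/e4.png; python3 go.py 336 150 -8.0 0
```

```text
229 c [308.3 153.8   1.4] axis [-0.969  0.136 -0.207] sv [15.3  7.   2.5] tilt from vert 78.0
normal [ 0.194 -0.108 -0.975] min z -10.6 end [288.7 147.6 -10.6]
shift m [0.0007 0.0003 0.0049] turn -0.0 | t 11.3 pos [335.3 150.3  -3.1] yaw -0.0 j [0.32 0.25 2.18 0.   0.71 1.89] F [-0.2  0.6  0.6] gap 24.9 8.0
```

It is tilting. Continue.

>>> move_arm:
  moves:
    - [0,0,0.002,0]
    - [0,0,0.004,0]
    - [0,0,0.006,0]
    - [0,0,0.008,0]
    - [0,0,0.008,0]

```text
clock: 11.8
eef_pos: [335.2, 150.3, -11.3]
eef_rot: [3.142, 0.0, -0.0]
wrist_force: [0.7, -0.0, 0.8]
finger_gap: 25.0
finger_force: 8.0
```

```bash
python3 ang.py red pics/e5.png; python3 go.py 336 150 -8.0 0
```

```text
244 c [310.4 153.3  -7.8] axis [-0.894  0.134 -0.427] sv [15.4  6.9  2.3] tilt from vert 64.7
normal [ 0.417 -0.096 -0.904] min z -22.3 end [292.6 161.7 -22.3]
shift m [ 0.0009  0.0003 -0.0032] turn -0.0 | t 11.85 pos [335.1 150.3 -11.2] yaw -0.0 j [ 0.32  0.27  2.18 -0.    0.69  1.89] F [-0.3  0.1 -0.3] gap 24.9 8.0
```

>>> move_arm:
  moves:
    - [0.001,0,0.002,0]
    - [0.002,0,0.004,0]
    - [0.002,0,0.006,0]
    - [0.002,0,0.008,0]
    - [0.002,0,0.01,0]
    - [0.002,0,0.01,0]

```text
clock: 12.45
eef_pos: [337.1, 150.3, -21.3]
eef_rot: [3.142, 0.0, -0.0]
wrist_force: [-0.2, -0.4, 0.5]
finger_gap: 25.3
finger_force: 8.0
```

```bash
python3 ang.py red pics/e6.png; python3 go.py 336 150 -8.0 0
```

```text
256 c [313.7 153.  -17.8] axis [-0.763  0.169 -0.624] sv [16.2  6.8  2.2] tilt from vert 51.4
normal [-0.613  0.119  0.781] min z -36.5 end [298.4 163.8 -36.5]
shift m [-0.0011  0.0003 -0.0132] turn -0.0 | t 12.5 pos [337.1 150.3 -21.2] yaw -0.0 j [0.32 0.3  2.18 0.   0.66 1.89] F [-0.7 -0.2  0.8] gap 24.9 8.0
```

>>> move_arm:
  moves:
    - [0.0,0,0.002,0]
    - [0.0,0,0.004,0]
    - [0.0,0,0.006,0]
    - [0.0,0,0.008,0]
    - [0.0,0,0.01,0]
    - [0.0,0,0.01,0]

```text
clock: 13.1
eef_pos: [336.9, 150.2, -31.4]
eef_rot: [3.141, 0.001, -0.0]
wrist_force: [-0.7, 0.6, 0.2]
finger_gap: 24.5
finger_force: 8.0
```

```bash
python3 ang.py red pics/e7.png; python3 go.py 336 150 -8.0 0
```

```text
264 c [314.6 153.1 -26.9] axis [-0.65   0.149 -0.746] sv [16.6  6.9  2.3] tilt from vert 41.8
normal [ 0.744 -0.075 -0.664] min z -48.7 end [305.1 161.6 -48.7]
shift m [-0.001   0.0003 -0.0233] turn -0.0 | t 13.15 pos [337.  150.3 -31.3] yaw -0.0 j [0.32 0.32 2.18 0.   0.64 1.89] F [-0.6 -0.1 -0.1] gap 24.9 8.0
```

>>> move_arm:
  moves:
    - [0.0,0,0.002,0]
    - [0.0,0,0.004,0]
    - [0.0,0,0.006,0]
    - [0.0,0,0.0075,0]
    - [0.0,0,0.0075,0]

```text
clock: 13.65
eef_pos: [337.0, 150.2, -38.9]
eef_rot: [3.141, 0.001, -0.0]
wrist_force: [-1.3, 0.3, -1.5]
finger_gap: 25.5
finger_force: 8.0
```

```bash
python3 ang.py red pics/e8.png; python3 go.py 336 150 -8.0 0
```

```text
270 c [315.  153.4 -33.8] axis [-0.57   0.115 -0.814] sv [16.9  6.9  2.2] tilt from vert 35.5
normal [ 0.808 -0.102 -0.58 ] min z -59.2 end [301.5 162.4 -59.2]
shift m [-0.0011  0.0002 -0.0308] turn -0.0 | t 13.7 pos [337.  150.2 -38.8] yaw -0.0 j [ 0.32  0.34  2.18 -0.    0.62  1.89] F [-0.9 -0.4 -1.6] gap 25.2 8.0
```

View pics/e8.png

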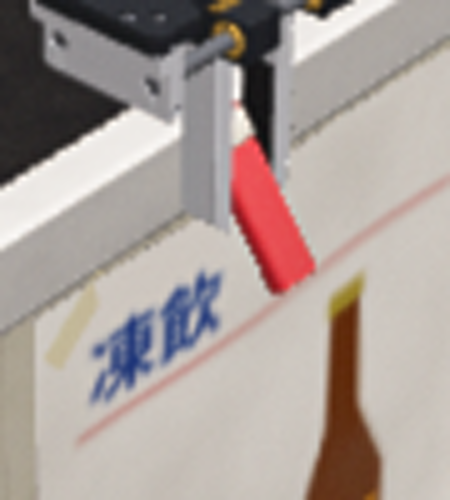

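The picture shows the lighter at about 35° lean, but it has slid far up between the fingers. The foot is only about 22 mm below the tips, and the fingers would hit the tier behind. I'll lay it down again and repeat with a grip nearer the foot, which gives a longer lever and less slip.

>>> move_arm:
  moves:
    - [0,0,-0.04,0]
    - [0,0,-0.08,0]
    - [0.03,0,-0.08,0]
    - [0.07,0,-0.08,0]
    - [0.11,0,-0.08,0]
    - [0.133,0,-0.08,0]
    - [0.133,0,-0.07,0]
    - [0.133,0,-0.06,0]
    - [0.133,0,-0.053,0]
    - [0.133,0,-0.047,0]
    - [0.133,0,-0.043,0]
    - [0.133,0,-0.043,0]

```text
clock: 14.9
eef_pos: [469.5, 150.4, 4.0]
eef_rot: [3.142, 0.0, 0.0]
wrist_force: [0.2, 0.5, 1.3]
finger_gap: 24.8
finger_force: 8.0
```

>>> move_arm:
  moves:
    - [0,0,0,0]
    - [0,0,0,0]
    - [0,0,0,0]
    - [0,0,0,0]
    - [0,0,-0.04,0]
    - [0,0,-0.08,0]
    - [-0.05,0,-0.1,0]
    - [-0.1,0,-0.1,0]
    - [-0.13,0,-0.1,0]
    - [-0.13,0,-0.1,0]
  jaw: 0.04

```text
clock: 15.9
eef_pos: [337.3, 150.2, 104.5]
eef_rot: [3.142, 0.0, 0.001]
wrist_force: [0.6, -0.2, -0.2]
finger_gap: 40.1
finger_force: 0.0
```

```bash
cat > loc.py <<'E'
import sys
from h import *
from cell import viewer
col,x,y,r=sys.argv[1],*map(float,sys.argv[2:5])
for n in sys.argv[5:]:
    c=viewer.camera(n)
    H=cv2.cvtColor(c["frame"],cv2.COLOR_BGR2HSV).astype(int)
    m=(H[...,1]>120)&(H[...,2]>80)&((np.minimum(H[...,0],180-H[...,0])<10) if col=="red" else (abs(H[...,0]-60)<20))
    v,u=np.nonzero(m);w=plane(c,u,v,12. if n=="top" else 10.);P=cloud(c)[m];k=np.hypot(w[:,0]-x,w[:,1]-y)<r;w=w[k]
    if len(w)<20: print(n,"few",len(w));continue
    R=cv2.minAreaRect(w[:,:2].astype(np.float32));print(n,len(w),"z",np.percentile(P[k][:,2],[10,50,90]).round(1),np.round(R[0],1),np.round(R[1],1),round(R[2],1),cv2.boxPoints(R).round(0).tolist())
E
python3 loc.py red 450 150 80 top scene; python3 go.py 450 150 60 0
```

```text
top 290 z [ 5.6  9.9 12.9] [477.9 149.6] [82.3 24.1] 0.3 [[437.0, 161.0], [437.0, 137.0], [519.0, 138.0], [519.0, 162.0]]
scene 258 z [ 0.2  9.7 12. ] [470.8 155.5] [34.6 91.5] 89.2 [[425.0, 139.0], [516.0, 138.0], [517.0, 172.0], [425.0, 173.0]]
shift m [0.1095 0.0005 0.0451] turn 0.0 | t 16.0 pos [340.5 150.5 104.9] yaw 0.0 j [ 0.32  0.03  2.1  -0.    1.02  1.89] F [ 0.3 -0.1 -0. ] gap 39.9 0.0
```

```bash
python3 - <<'E'
from h import *
from cell import viewer
c=viewer.camera("top")
for x in range(430,528,4):
    p=[proj(c,[x,150+d,12]).round().astype(int) for d in(-8,-4,0,4,8)]
    print(x,[c["frame"][v,u].tolist() for u,v in p][0::2])
E
```

```text
430 [[34, 35, 35], [38, 39, 39], [33, 33, 34]]
434 [[39, 37, 49], [37, 37, 53], [39, 40, 62]]
438 [[77, 70, 222], [62, 59, 167], [73, 67, 189]]
442 [[84, 77, 234], [85, 79, 230], [79, 75, 231]]
446 [[86, 82, 232], [84, 80, 230], [82, 73, 230]]
450 [[83, 80, 232], [83, 79, 229], [82, 76, 231]]
454 [[87, 83, 232], [84, 79, 229], [84, 79, 232]]
458 [[86, 81, 232], [83, 79, 229], [87, 81, 234]]
462 [[86, 81, 232], [85, 80, 230], [87, 82, 234]]
466 [[86, 82, 233], [86, 80, 230], [87, 79, 234]]
470 [[84, 80, 232], [85, 82, 229], [83, 79, 230]]
474 [[84, 79, 232], [85, 82, 229], [81, 77, 228]]
478 [[85, 81, 232], [86, 81, 231], [80, 75, 225]]
482 [[84, 80, 231], [86, 81, 230], [77, 73, 223]]
486 [[85, 81, 231], [85, 81, 231], [89, 85, 233]]
490 [[85, 81, 231], [86, 79, 230], [86, 82, 231]]
494 [[84, 77, 232], [83, 77, 231], [83, 78, 233]]
498 [[93, 86, 240], [93, 89, 236], [95, 92, 235]]
502 [[215, 228, 233], [211, 224, 228], [219, 232, 233]]
506 [[229, 236, 238], [226, 233, 235], [227, 235, 237]]
510 [[231, 238, 239], [228, 235, 237], [228, 236, 239]]
514 [[147, 153, 235], [127, 134, 142], [172, 184, 199]]
518 [[44, 43, 91], [32, 31, 32], [57, 59, 62]]
522 [[36, 36, 39], [35, 35, 35], [33, 33, 33]]
526 [[39, 40, 40], [35, 34, 36], [34, 35, 35]]
```

>>> move_arm:
  moves:
    - [0.04,0,0.02,0]
    - [0.08,0,0.04,0]
    - [0.12,0,0.06,0]
    - [0.132,0,0.06,0]
    - [0.132,0,0.08,0]
    - [0.132,0,0.1,0]
    - [0.132,0,0.1015,0]
    - [0.132,0,0.1015,0]

```text
clock: 16.85
eef_pos: [472.6, 150.1, 2.3]
eef_rot: [3.141, 0.001, -0.001]
wrist_force: [-0.4, 1.3, -0.1]
finger_gap: 40.1
finger_force: 0.0
```

>>> move_arm:
  moves:
    - [0,0,0,0]
    - [0,0,0,0]
    - [0,0,0,0]
    - [0,0,0,0]
    - [0,0,-0.02,0]
    - [0,0,-0.04,0]
    - [-0.04,0,-0.04,0]
    - [-0.09,0,-0.04,0]
    - [-0.137,0,-0.04,0]
    - [-0.147,0,-0.04,0]
    - [-0.147,0,-0.03,0]
    - [-0.147,0,-0.02,0]
  jaw: 0.015
  squeeze: 5

```text
clock: 18.05
eef_pos: [326.7, 150.7, 22.7]
eef_rot: [-3.141, -0.002, -0.0]
wrist_force: [0.4, -0.7, -0.4]
finger_gap: 25.0
finger_force: 5.0
```

```bash
python3 go.py 336 150 -5.0 0
```

```text
shift m [0.0092 0.0007 0.0277] turn -0.0 | t 18.05 pos [326.7 150.7  22.7] yaw -0.0 j [ 0.33  0.17  2.19 -0.    0.78  1.9 ] F [ 0.4 -0.7 -0.4] gap 25.0 5.0
```

>>> move_arm:
  moves:
    - [0,0,0.012,0]
    - [0,0,0.018,0]
    - [0,0,0.021,0]
    - [0,0,0.024,0]
    - [0,0,0.027,0]
    - [0,0,0.03,0]
    - [0,0,0.033,0]
    - [0,0,0.036,0]
    - [0,0,0.036,0]

```text
clock: 18.95
eef_pos: [325.1, 150.3, -13.3]
eef_rot: [3.141, 0.0, -0.0]
wrist_force: [-0.6, -0.0, -0.5]
finger_gap: 25.0
finger_force: 5.0
```

```bash
cat >> ang.py <<'E'
nu=n if n[2]>0 else -n; ax=V[0]*np.sign(V[0][2]); ctr=c+[0,0,2]-6*nu
t=(p[0]-ctr[0])/ax[0]; zz=ctr[2]+t*ax[2]
tt=(P-c)@ax
F=ctr+ax*(np.percentile(tt,1)-1)
print("lean norm",np.degrees(np.arctan2(nu[2],np.hypot(*nu[:2]))).round(1),"h",round(zz-p[2],1),"foot-TCP",(F-p).round(1),"s",round((p[0]-F[0])/ax[0],1))
E
python3 ang.py red pics/e9.png; python3 go.py 336 150 -5.0 0
```

```text
180 c [308.5 153.1 -11.3] axis [-0.88   0.165 -0.446] sv [14.   7.2  2.2] tilt from vert 63.5
normal [-0.435  0.101  0.895] min z -24.4 end [293.7 163.5 -24.4]
lean norm 63.5 h 5.7 foot-TCP [-32.9   5.7 -11. ] s 37.4
shift m [ 0.0108  0.0003 -0.0082] turn -0.0 | t 19.0 pos [325.2 150.3 -13.2] yaw -0.0 j [0.33 0.26 2.21 0.   0.68 1.9 ] F [-0.1 -0.4  0. ] gap 25.1 5.0
```

>>> move_arm:
  moves:
    - [0,0,0.003,0]
    - [0,0,0.006,0]
    - [0,0,0.009,0]
    - [0,0,0.011,0]
    - [0,0,0.013,0]
    - [0,0,0.013,0]

```text
clock: 19.6
eef_pos: [325.0, 150.3, -26.3]
eef_rot: [3.141, 0.001, -0.0]
wrist_force: [-0.2, -0.3, 0.6]
finger_gap: 24.8
finger_force: 5.0
```

```bash
python3 ang.py red pics/e10.png; python3 go.py 336 150 -5.0 0
```

```text
182 c [310.2 151.9 -26.1] axis [-0.667  0.356 -0.655] sv [13.2  6.3  2.1] tilt from vert 49.1
normal [-0.688  0.046  0.725] min z -41.2 end [297.9 164.1 -41.2]
lean norm 46.4 h 8.3 foot-TCP [-25.6   9.3 -16.9] s 38.5
shift m [ 0.0109  0.0003 -0.0212] turn -0.0 | t 19.65 pos [325.1 150.3 -26.2] yaw -0.0 j [0.33 0.29 2.21 0.   0.64 1.9 ] F [-0.6  0.1  0. ] gap 24.8 5.0
```

>>> move_arm:
  moves:
    - [0.002,0,0.0005,0]
    - [0.004,0,0.001,0]
    - [0.006,0,0.0015,0]
    - [0.008,0,0.002,0]
    - [0.008,0,0.002,0]

```text
clock: 20.15
eef_pos: [333.4, 150.3, -28.1]
eef_rot: [3.142, 0.0, -0.0]
wrist_force: [-0.9, 0.2, -0.3]
finger_gap: 25.1
finger_force: 5.0
```

```bash
python3 ang.py red pics/e11.png; python3 go.py 336 150 -5.0 0
```

```text
198 c [318.9 152.  -27.1] axis [-0.552  0.28  -0.786] sv [14.8  6.2  2.3] tilt from vert 38.2
normal [ 0.808 -0.056 -0.587] min z -49.5 end [311.  161.  -49.5]
lean norm 36.0 h 13.3 foot-TCP [-22.9   8.  -19.3] s 41.4
shift m [ 0.0026  0.0003 -0.0231] turn -0.0 | t 20.2 pos [333.4 150.3 -28.1] yaw -0.0 j [0.32 0.31 2.19 0.   0.64 1.89] F [-1.7  0.2  0.9] gap 25.1 5.0
```

>>> move_arm:
  moves:
    - [0.0015,0,0.0005,0]
    - [0.0015,0,0.0005,0]
    - [0.0,0,-0.04,0]
    - [0.0,0,-0.09,0]
    - [0.0,0,-0.14,0]
    - [0.05,0,-0.15,-0.05]
    - [0.1,0,-0.15,-0.11]
    - [0.15,0.01,-0.15,-0.11]
    - [0.2,0.02,-0.15,-0.11]
    - [0.23,0.034,-0.15,-0.11]
    - [0.23,0.034,-0.15,-0.11]
    - [0.23,0.034,-0.15,-0.11]

```text
clock: 21.4
eef_pos: [563.3, 116.0, 121.4]
eef_rot: [3.142, 0.001, 0.109]
wrist_force: [-0.1, -0.0, 0.3]
finger_gap: 24.6
finger_force: 5.0
```

```bash
python3 ang.py red pics/e12.png; python3 go.py 613 116 125 0.111; python3 ang.py red pics/e13.png
```

```text
165 c [549.  116.5 122.9] axis [-0.55   0.236 -0.801] sv [15.5  6.3  2.2] tilt from vert 36.8
normal [ 0.833  0.085 -0.547] min z 101.8 end [542.  126.1 101.8]
lean norm 33.2 h 12.8 foot-TCP [-22.5   6.4 -19.9] s 40.9
shift m [ 0.0499  0.0059 -0.0033] turn -0.001 | t 21.45 pos [562.8 116.4 121.7] yaw 0.11 j [0.14 0.43 1.54 0.   1.17 1.6 ] F [-0.8  0.4 -0.6] gap 25.2 5.0
166 c [548.5 116.7 123.3] axis [-0.548  0.224 -0.806] sv [15.5  6.3  2.2] tilt from vert 36.3
normal [ 0.834  0.069 -0.548] min z 101.8 end [542.  126.1 101.8]
lean norm 33.2 h 13.4 foot-TCP [-22.5   6.  -19.7] s 41.1
```

>>> move_arm:
  moves:
    - [0.03,0.003,0,0]
    - [0.05,0.006,0,0]
    - [0.05,0.006,0,0]
    - [0.05,0.006,0.015,0]
    - [0.05,0.006,0.03,0]
    - [0.05,0.006,0.042,0]
    - [0.05,0.006,0.042,0]
    - [0.05,0.006,0.042,0]
  squeeze: 6

```text
clock: 22.3
eef_pos: [613.4, 115.8, 79.7]
eef_rot: [-3.142, 0.001, 0.11]
wrist_force: [-0.6, -0.1, 0.3]
finger_gap: 25.0
finger_force: 6.0
```

```bash
cat > dsp.py <<'E'
import numpy as np,sys
from cell import manip
s=manip.read_state();r=np.array(dict(red=(584.4,112.7,49),green=(597.8,-7.2,49))[sys.argv[1]]);y=.111
d=np.array(s["eef_pos"])-r;dx=d[0]*np.cos(y)+d[1]*np.sin(y);dy=-d[0]*np.sin(y)+d[1]*np.cos(y)
fx,fz=dx+float(sys.argv[2]),d[2]+float(sys.argv[3])
a=np.radians(34);print("foot above rim along axis",round(fx*np.sin(a)+fz*np.cos(a),1),"perp(back+)",round(fx*np.cos(a)-fz*np.sin(a),1),"dy",round(dy,1),"t",s["clock"],"F",np.round(s["wrist_force"],1))
E
python3 dsp.py red -22.7 -19.8; python3 go.py 613 116 79 0.111
```

```text
foot above rim along axis 12.7 perp(back+) -0.8 dy -0.1 t 22.3 F [-0.6 -0.1  0.3]
shift m [-0.0004 -0.0002  0.0007] turn -0.001 | t 22.3 pos [613.4 115.8  79.7] yaw 0.11 j [0.13 0.58 1.42 0.   1.14 1.59] F [-0.6 -0.1  0.3] gap 25.0 6.0
```

>>> move_arm:
  moves:
    - [-0.0028,0,0.0041,0]
    - [-0.0056,0,0.0083,0]
    - [-0.0084,0,0.0124,0]
    - [-0.0112,0,0.0166,0]
    - [-0.0112,0,0.0166,0]

```text
clock: 22.8
eef_pos: [602.1, 114.5, 62.8]
eef_rot: [3.142, 0.0, 0.11]
wrist_force: [1.5, -0.2, -2.1]
finger_gap: 25.0
finger_force: 6.0
```

```bash
python3 ang.py red pics/e14.png; python3 dsp.py red -22.7 -19.8
```

```text
174 c [604.8 117.   74. ] axis [-0.895 -0.164 -0.415] sv [22.8  8.8  4.2] tilt from vert 65.5
normal [ 0.414 -0.653 -0.634] min z 51.2 end [588.8 122.9  51.2]
lean norm 39.3 h 6.8 foot-TCP [-22.4  -6.5  -3.7] s 25.1
foot above rim along axis -7.3 perp(back+) -0.7 dy -0.1 t 22.85 F [ 1.7  0.1 -0.8]
```

```bash
cat > ins.py <<'E'
import sys
from h import *
from cell import viewer
col=sys.argv[1];r=np.array(dict(red=(584.4,112.7,49),green=(597.8,-7.2,49))[col]);y=.111;a=np.radians(34)
for n in("scene","top"):
    S=viewer.camera(n);H=cv2.cvtColor(S["frame"],cv2.COLOR_BGR2HSV).astype(int)
    m=(H[...,1]>130)&(H[...,2]>70)&((np.minimum(H[...,0],180-H[...,0])<10) if col=="red" else (abs(H[...,0]-60)<20))
    P=cloud(S)[m]+[0,0,2]-r
    x=P[:,0]*np.cos(y)+P[:,1]*np.sin(y);yy=-P[:,0]*np.sin(y)+P[:,1]*np.cos(y);al=x*np.sin(a)+P[:,2]*np.cos(a);pe=x*np.cos(a)-P[:,2]*np.sin(a)
    k=(abs(yy)<20)&(abs(pe)<17)&(al>-8)&(al<90)
    print(n,k.sum())
    if k.sum()<8: continue
    for lo in range(-8,80,8):
        s=k&(al>=lo)&(al<lo+8)
        if s.sum()>2: print((lo+4,"pe",np.percentile(pe[s],[10,50,90]).round(1).tolist(),"y",np.percentile(yy[s],[2,98]).round(0).tolist(),int(s.sum())),end=" ")
    print("al range",np.percentile(al[k],[1,99]).round(1))
E
python3 ins.py red
```

```text
scene 122
(4, 'pe', [-9.4, -7.6, -1.9], 'y', [-6.0, 13.0], 15) (12, 'pe', [-8.9, -6.8, -4.9], 'y', [-7.0, 17.0], 28) (20, 'pe', [-10.2, -7.1, -4.4], 'y', [-9.0, 11.0], 24) (28, 'pe', [-9.0, -6.5, -4.6], 'y', [-12.0, 10.0], 22) (36, 'pe', [-8.8, -6.8, -3.7], 'y', [-14.0, 3.0], 15) (44, 'pe', [-9.0, -6.2, -4.3], 'y', [-14.0, 2.0], 14) (52, 'pe', [-7.7, -5.5, -3.5], 'y', [-13.0, -5.0], 4) al range [ 4.7 49.5]
top 0
```

The foot is about 7 mm inside the pocket and centred. Continue.

>>> move_arm:
  moves:
    - [-0.0022,0,0.0033,0]
    - [-0.0044,0,0.0066,0]
    - [-0.0062,0,0.0091,0]
    - [-0.0062,0,0.0091,0]
  squeeze: 15

```text
clock: 23.35
eef_pos: [595.9, 113.8, 53.7]
eef_rot: [3.142, 0.001, 0.11]
wrist_force: [1.9, 0.2, -2.9]
finger_gap: 25.2
finger_force: 15.0
```

```bash
python3 ins.py red; python3 dsp.py red -22.7 -19.8
```

```text
scene 84
(4, 'pe', [-9.5, -7.4, -3.7], 'y', [-6.0, 14.0], 15) (12, 'pe', [-9.6, -7.4, -3.9], 'y', [-10.0, 12.0], 24) (20, 'pe', [-9.3, -6.6, -4.4], 'y', [-16.0, 7.0], 19) (28, 'pe', [-8.9, -6.1, -4.8], 'y', [-10.0, -0.0], 12) (36, 'pe', [-8.4, -8.0, -5.5], 'y', [-9.0, -3.0], 7) (52, 'pe', [15.3, 15.5, 15.7], 'y', [3.0, 12.0], 3) al range [ 4.2 64. ]
top 0
foot above rim along axis -18.7 perp(back+) -0.9 dy -0.1 t 23.45 F [ 1.9 -1.3 -2.8]
```

>>> move_arm:
  moves:
    - [-0.0012,0,0.0017,0]
    - [-0.0022,0,0.0033,0]
    - [-0.0022,0,0.0033,0]
  squeeze: 25

```text
clock: 23.75
eef_pos: [594.9, 113.8, 51.7]
eef_rot: [-3.141, -0.002, 0.11]
wrist_force: [5.1, 1.0, 2.7]
finger_gap: 24.8
finger_force: 27.5
```

```bash
python3 ins.py red; python3 dsp.py red -22.7 -19.8
```

```text
scene 86
(4, 'pe', [-10.4, -8.0, -4.8], 'y', [-8.0, 13.0], 15) (12, 'pe', [-8.9, -6.6, -4.4], 'y', [-10.0, 11.0], 23) (20, 'pe', [-8.3, -7.2, -4.2], 'y', [-13.0, 8.0], 20) (28, 'pe', [-9.9, -6.8, -4.4], 'y', [-13.0, 1.0], 14) (36, 'pe', [-7.4, -6.0, -3.7], 'y', [-12.0, -5.0], 6) (52, 'pe', [16.6, 16.8, 16.9], 'y', [1.0, 11.0], 3) al range [ 4.2 71.4]
top 0
foot above rim along axis -21.0 perp(back+) -0.5 dy -0.1 t 23.85 F [5.2 0.8 3.7]
```

>>> move_arm:
  moves:
    - [0,0,0,0]
    - [0,0,0,0]
    - [0.003,0,-0.006,0]
    - [0.006,0,-0.012,0]
    - [0.009,0,-0.019,0]
    - [0.012,0,-0.026,0]
    - [0.012,0,-0.026,0]
  jaw: 0.034

```text
clock: 24.55
eef_pos: [606.8, 115.0, 78.2]
eef_rot: [-3.142, -0.002, 0.11]
wrist_force: [-0.1, 0.1, -0.5]
finger_gap: 34.1
finger_force: 0.0
```

```bash
python3 ins.py red; python3 dsp.py red -34.7 -45.4
```

```text
scene 129
(4, 'pe', [-7.9, -4.7, -0.0], 'y', [-9.0, 14.0], 16) (12, 'pe', [-8.9, -5.8, -2.2], 'y', [-8.0, 15.0], 30) (20, 'pe', [-7.3, -5.2, -0.8], 'y', [-8.0, 14.0], 31) (28, 'pe', [-7.1, -4.9, -2.6], 'y', [-9.0, 13.0], 29) (36, 'pe', [-8.4, -6.3, -3.5], 'y', [-7.0, 11.0], 21) al range [ 4.2 52.2]
top 0
foot above rim along axis -21.7 perp(back+) -1.0 dy -0.1 t 24.65 F [-0.7 -0.7 -0.5]
```

It stands on its own in the pocket, about 21 mm deep. Grip the head end and push along the axis.

>>> move_arm:
  moves:
    - [0,0,0,0]
    - [0,0,0,0]
    - [0,0,0,0]
    - [-0.0011,0,0.0017,0]
    - [-0.0022,0,0.0033,0]
    - [-0.0034,0,0.005,0]
    - [-0.0045,0,0.0066,0]
    - [-0.0056,0,0.0083,0]
    - [-0.0067,0,0.0099,0]
    - [-0.0067,0,0.0099,0]
  jaw: 0.015
  squeeze: 40

```text
clock: 25.65
eef_pos: [601.0, 114.4, 69.2]
eef_rot: [-3.142, -0.005, 0.11]
wrist_force: [1.8, 0.2, 16.4]
finger_gap: 24.3
finger_force: 40.0
```

```bash
python3 ins.py red; python3 dsp.py red -34.7 -45.4
```

```text
scene 94
(4, 'pe', [-8.1, -6.5, -1.4], 'y', [-5.0, 14.0], 16) (12, 'pe', [-9.0, -5.0, -1.1], 'y', [-7.0, 14.0], 29) (20, 'pe', [-8.0, -5.0, -1.7], 'y', [-9.0, 13.0], 29) (28, 'pe', [-8.9, -7.0, -4.7], 'y', [-11.0, 10.0], 18) al range [ 4.1 59.8]
top 0
foot above rim along axis -31.0 perp(back+) -0.8 dy -0.1 t 25.75 F [ 2.   0.9 15.8]
```

>>> move_arm:
  moves:
    - [-0.0011,0,0.0017,0]
    - [-0.0022,0,0.0033,0]
    - [-0.0028,0,0.0042,0]
    - [-0.0028,0,0.0042,0]

```text
clock: 26.15
eef_pos: [600.8, 114.5, 67.3]
eef_rot: [-3.141, -0.012, 0.11]
wrist_force: [11.3, 0.7, 26.8]
finger_gap: 24.5
finger_force: 40.0
```

```bash
python3 ins.py red; python3 dsp.py red -34.7 -45.4
```

```text
scene 92
(4, 'pe', [-7.1, -5.8, -2.2], 'y', [-7.0, 14.0], 15) (12, 'pe', [-8.2, -5.4, -2.0], 'y', [-8.0, 14.0], 29) (20, 'pe', [-8.1, -5.3, -3.2], 'y', [-11.0, 14.0], 27) (28, 'pe', [-7.5, -5.8, -2.5], 'y', [-9.0, 5.0], 18) al range [ 4.4 72.3]
top 0
foot above rim along axis -32.7 perp(back+) 0.0 dy -0.1 t 26.25 F [10.8  1.1 25. ]
```

>>> move_arm:
  moves:
    - [0,0,0,0]
    - [0,0,0,0]
    - [0.012,0,-0.02,0]
    - [0.02,0,-0.06,0]
    - [0.0,0,-0.1,0]
    - [-0.05,0,-0.12,0]
    - [-0.1,0,-0.12,0]
    - [-0.15,0,-0.12,0]
    - [-0.2,0,-0.12,0]
    - [-0.2,0,-0.12,0]
  jaw: 0.036

```text
clock: 27.25
eef_pos: [393.0, 91.6, 181.9]
eef_rot: [3.142, 0.003, 0.11]
wrist_force: [0.1, -0.0, -1.1]
finger_gap: 35.8
finger_force: 0.0
```

```bash
python3 ins.py red; python3 - <<'E'
from h import *
from cell import viewer
r0=np.array((584.4,112.7,47));y=.111;a=np.radians(34);ux=np.array([np.cos(y),np.sin(y),0]);uy=np.array([-np.sin(y),np.cos(y),0]);z=np.array([0,0,1.])
A=ux*np.sin(a)+z*np.cos(a);Pp=ux*np.cos(a)-z*np.sin(a)
for n in("top","scene"):
    c=viewer.camera(n);pickle.dump(c,open(n+"3.pkl","wb"))
    print(n)
    for nm,o in(("front tier",0*A),("tier2",27*Pp+42*A)):
        print(nm,[(d,c["frame"][tuple(proj(c,r0+o+A*d-6*Pp).round().astype(int)[::-1])].tolist()) for d in range(0,54,4)])
E
python3 go.py 463 -333 100 0.363
```

```text
scene 106
(4, 'pe', [-8.6, -5.5, -2.1], 'y', [-4.0, 15.0], 15) (12, 'pe', [-8.6, -5.1, -2.0], 'y', [-9.0, 13.0], 29) (20, 'pe', [-8.2, -5.2, -2.3], 'y', [-10.0, 14.0], 32) (28, 'pe', [-7.4, -4.7, 0.6], 'y', [-7.0, 13.0], 27) al range [ 4.4 62.9]
top 106
(-4, 'pe', [-4.5, -1.8, 5.7], 'y', [-11.0, 9.0], 4) (4, 'pe', [-7.4, -5.7, -3.1], 'y', [-11.0, 12.0], 21) (12, 'pe', [-7.8, -5.9, -4.2], 'y', [-11.0, 10.0], 24) (20, 'pe', [-6.7, -5.8, -4.0], 'y', [-10.0, 9.0], 26) (28, 'pe', [-7.4, -4.9, -3.9], 'y', [-11.0, 10.0], 22) (44, 'pe', [-0.6, 2.3, 4.5], 'y', [-9.0, -6.0], 3) (52, 'pe', [-3.4, -0.6, 0.9], 'y', [-11.0, -7.0], 4) al range [-1.3 50.8]
top
front tier [(0, [86, 81, 206]), (4, [77, 72, 210]), (8, [77, 72, 212]), (12, [76, 71, 212]), (16, [80, 77, 218]), (20, [81, 75, 219]), (24, [79, 75, 220]), (28, [78, 73, 222]), (32, [134, 141, 196]), (36, [178, 190, 194]), (40, [200, 212, 210]), (44, [215, 225, 227]), (48, [203, 216, 222]), (52, [182, 193, 194])]
tier2 [(0, [235, 237, 226]), (4, [58, 47, 199]), (8, [57, 47, 213]), (12, [60, 51, 216]), (16, [58, 47, 218]), (20, [60, 47, 220]), 
[... 269 characters left out ...]
 82, 238]), (16, [88, 85, 238]), (20, [89, 83, 239]), (24, [91, 85, 241]), (28, [87, 81, 241]), (32, [106, 112, 183]), (36, [219, 231, 235]), (40, [229, 236, 241]), (44, [230, 238, 245]), (48, [75, 77, 175]), (52, [252, 255, 252])]
tier2 [(0, [254, 255, 253]), (4, [91, 82, 237]), (8, [65, 50, 240]), (12, [67, 54, 238]), (16, [67, 52, 239]), (20, [68, 54, 241]), (24, [68, 53, 241]), (28, [67, 52, 242]), (32, [109, 105, 253]), (36, [226, 234, 237]), (40, [228, 235, 240]), (44, [236, 243, 247]), (48, [135, 145, 161]), (52, [78, 123, 142])]
shift m [0.0174 0.4295 0.0828] turn -0.253 | t 27.45 pos [398.7  92.1 182.8] yaw 0.11 j [ 0.14  0.    1.92 -0.    1.22  1.6 ] F [ 0.2 -0.8  0.2] gap 35.8 0.0
```

Red is seated: in both cameras its body/head boundary lies at the same depth as on the stocked red lighter behind it. Now green.

>>> move_arm:
  moves:
    - [0.034,0.426,0,-0.253]
    - [0.034,0.426,0,-0.253]
    - [0.034,0.426,0,-0.253]
    - [0.034,0.426,0,-0.253]
    - [0.034,0.426,0,-0.253]
    - [0.034,0.426,0,-0.253]
    - [0.034,0.426,0,-0.253]
    - [0.034,0.426,0,-0.253]
    - [0.034,0.426,0.03,-0.253]
    - [0.034,0.426,0.08,-0.253]
    - [0.034,0.426,0.12,-0.253]
    - [0.034,0.426,0.12,-0.253]
  jaw: 0.05
  squeeze: 5

```text
clock: 28.65
eef_pos: [476.2, -326.6, 56.4]
eef_rot: [-3.132, 0.006, 0.362]
wrist_force: [0.7, -0.1, 0.0]
finger_gap: 50.0
finger_force: 0.0
```

```bash
python3 go.py 479 -327.5 3 0.363; python3 loc.py green 480 -327 60 top
```

```text
shift m [0.0026 0.0024 0.0534] turn -0.001 | t 28.65 pos [ 476.2 -326.6   56.4] yaw 0.362 j [-0.66  0.53  1.57  0.    1.05  0.54] F [ 0.7 -0.1  0. ] gap 50.0 0.0
top few 12
```

>>> move_arm:
  moves:
    - [0,0,0,0]
    - [0,0,0.02,0]
    - [0,0,0.04,0]
    - [0,0,0.04,0]
    - [0,0,0.04,0]

```text
clock: 29.2
eef_pos: [479.3, -328.3, 25.0]
eef_rot: [3.139, -0.001, 0.363]
wrist_force: [1.1, -0.4, 0.2]
finger_gap: 49.9
finger_force: 0.0
```

```bash
python3 go.py 479 -327.5 3 0.363
```

```text
shift m [-0.     -0.0009  0.022 ] turn 0.0 | t 29.2 pos [ 479.3 -328.3   25. ] yaw 0.363 j [-0.66  0.57  1.59  0.    0.98  0.54] F [ 1.1 -0.4  0.2] gap 49.9 0.0
```

>>> move_arm:
  moves:
    - [0,0,0.015,0]
    - [0,0,0.022,0]
    - [0,0,0.0225,0]
    - [0,0,0.0225,0]

```text
clock: 29.6
eef_pos: [478.4, -327.7, 0.3]
eef_rot: [3.142, -0.0, 0.363]
wrist_force: [1.0, 0.1, 0.9]
finger_gap: 49.9
finger_force: 0.6
```

>>> move_arm:
  moves:
    - [0,0,0,0]
    - [0,0,0,0]
    - [0,0,0,0]
    - [0,0,0,0]
    - [0,0,0,0]
    - [0,0,-0.03,0]
    - [0,0,-0.07,0]
    - [0,0,-0.1,-0.15]
    - [0,0,-0.1,-0.3]
    - [0,0,-0.1,-0.45]
  jaw: 0.015

```text
clock: 30.6
eef_pos: [478.5, -327.9, 101.4]
eef_rot: [3.14, -0.0, 0.819]
wrist_force: [-1.2, -0.7, -1.3]
finger_gap: 24.9
finger_force: 5.0
```

```bash
python3 go.py 326 -150 25 3.1416
```

```text
shift m [ 0.0257 -0.233   0.076 ] turn -2.323 | t 30.6 pos [ 478.5 -327.9  101.4] yaw 0.819 j [-0.66  0.47  1.54  0.    1.13  0.09] F [-1.2 -0.7 -1.3] gap 24.9 5.0
```

>>> move_arm:
  moves:
    - [0.026,-0.233,0,-2.323]
    - [0.026,-0.233,0,-2.323]
    - [0.026,-0.233,0,-2.323]
    - [0.026,-0.233,0,-2.323]
    - [0.026,-0.233,0,-2.323]
    - [0.026,-0.233,0,-2.323]
    - [0.026,-0.233,0,-2.323]
    - [0.026,-0.233,0,-2.323]
    - [0.026,-0.233,0,-2.323]
    - [0.026,-0.233,0,-2.323]
    - [0.026,-0.233,0,-2.323]
    - [0.026,-0.233,0,-2.323]

```text
clock: 31.8
eef_pos: [326.9, -148.6, 100.4]
eef_rot: [-3.142, 0.0, 2.619]
wrist_force: [1.5, -0.3, 0.0]
finger_gap: 25.2
finger_force: 5.0
```

```bash
python3 go.py 326 -150 25 3.1416
```

```text
shift m [ 0.0001 -0.0017  0.0754] turn -0.523 | t 31.8 pos [ 326.9 -148.6  100.4] yaw 2.619 j [-0.53  0.    2.13 -0.    1.01 -1.58] F [ 1.5 -0.3  0. ] gap 25.2 5.0
```

>>> move_arm:
  moves:
    - [0,-0.001,0,-0.523]
    - [0,-0.001,0,-0.523]
    - [0,-0.001,0,-0.523]
    - [0,-0.001,0,-0.523]
    - [0,-0.001,0.04,-0.523]
    - [0,-0.001,0.078,-0.523]
    - [0,-0.001,0.084,-0.523]
    - [0,-0.001,0.09,-0.523]
    - [0,-0.001,0.095,-0.523]
    - [0,-0.001,0.1,-0.523]
    - [0,-0.001,0.1,-0.523]

```text
clock: 32.9
eef_pos: [326.7, -149.6, 0.6]
eef_rot: [-3.141, 0.001, 3.136]
wrist_force: [-0.4, -0.3, -0.3]
finger_gap: 24.5
finger_force: 5.0
```

```bash
python3 ang.py green pics/f1.png; python3 go.py 326 -150 25 3.1416
```

```text
return _methods._mean(a, axis=axis, dtype=dtype,
  ret = um.true_divide(
ang.py:10: RuntimeWarning: Mean of empty slice.
  c=P.mean(0);U,s,V=np.linalg.svd(P-c,full_matrices=False)
Traceback (most recent call last):
  File "ang.py", line 11, in <module>
    print(len(P),"c",c.round(1),"axis",V[0].round(3),"sv",(s/np.sqrt(len(P))).round(1),"tilt from vert",np.degrees(np.arccos(abs(V[0][2]))).round(1))
                                       ~^^^
IndexError: index 0 is out of bounds for axis 0 with size 0
```

The arm hides this spot from the scene camera, so I'll move to y=+150 as with red.

>>> move_arm:
  moves:
    - [0,0,-0.04,0]
    - [0,0.05,-0.045,0]
    - [0,0.1,-0.045,0]
    - [0,0.15,-0.045,0]
    - [0,0.2,-0.045,0]
    - [0,0.25,-0.045,0]
    - [0,0.3,-0.045,0]
    - [0,0.3,-0.045,0]
    - [0,0.3,-0.045,0]
    - [0,0.3,-0.03,0]
    - [0,0.3,-0.02,0]

```text
clock: 34.05
eef_pos: [328.4, 149.3, 20.0]
eef_rot: [3.142, 0.0, 3.134]
wrist_force: [0.2, -0.0, 0.0]
finger_gap: 25.0
finger_force: 5.0
```

```bash
python3 ang.py green pics/f1.png; python3 go.py 326 150 -12 3.1416
```

```text
169 c [304.  153.   28.7] axis [-0.971  0.22  -0.097] sv [12.   7.1  2.6] tilt from vert 84.4
normal [ 0.078 -0.092 -0.993] min z 20.4 end [290.1 147.4  20.4]
lean norm 83.0 h 8.3 foot-TCP [-40.7   7.4   4.2] s 42.0
shift m [0.0016 0.001  0.0308] turn -0.008 | t 34.1 pos [327.7 149.   18.8] yaw 3.133 j [ 0.33  0.18  2.19 -0.    0.77 -1.24] F [-0.9 -0.9 -1.6] gap 24.7 5.0
```

>>> move_arm:
  moves:
    - [0.001,0.001,0.012,-0.008]
    - [0.001,0.001,0.018,-0.008]
    - [0.001,0.001,0.021,-0.008]
    - [0.001,0.001,0.024,-0.008]
    - [0.001,0.001,0.027,-0.008]
    - [0.001,0.001,0.03,-0.008]
    - [0.001,0.001,0.033,-0.008]
    - [0.001,0.001,0.036,-0.008]
    - [0.001,0.001,0.039,-0.008]
    - [0.001,0.001,0.042,-0.008]
    - [0.001,0.001,0.042,-0.008]

```text
clock: 35.2
eef_pos: [326.9, 151.4, -22.0]
eef_rot: [-3.141, -0.001, -3.139]
wrist_force: [-0.5, -0.3, -0.1]
finger_gap: 25.1
finger_force: 5.0
```

```bash
python3 ang.py green pics/f2.png; python3 go.py 326 150 -12 3.1416
```

```text
201 c [308.8 153.7 -19.2] axis [-0.757  0.289 -0.586] sv [13.7  6.4  2.3] tilt from vert 54.1
normal [ 0.587 -0.094 -0.804] min z -35.2 end [295.7 163.9 -35.2]
lean norm 53.5 h 11.2 foot-TCP [-32.3   8.5 -13.7] s 42.6
shift m [ 0.001  -0.0015 -0.0099] turn 0.002 | t 35.25 pos [327.  151.5 -21.9] yaw -3.139 j [ 0.33  0.28  2.2   0.    0.66 -1.24] F [ 0.2 -0.7 -0.1] gap 24.7 5.0
```

Slip is larger this time because the grip is further from the foot. I'll lay it down and regrip nearer the foot.

>>> move_arm:
  moves:
    - [0,0,-0.04,0]
    - [0,0,-0.08,0]
    - [-0.04,-0.0015,-0.08,0]
    - [-0.09,-0.0015,-0.08,0]
    - [-0.133,-0.0015,-0.08,0]
    - [-0.133,-0.0015,-0.06,0]
    - [-0.133,-0.0015,-0.045,0]
    - [-0.133,-0.0015,-0.035,0]
    - [-0.133,-0.0015,-0.028,0]
    - [-0.133,-0.0015,-0.0255,0]
    - [-0.133,-0.0015,-0.0255,0]

```text
clock: 36.35
eef_pos: [460.1, 150.3, 3.9]
eef_rot: [3.142, -0.0, -3.139]
wrist_force: [0.2, 0.3, -0.7]
finger_gap: 25.0
finger_force: 5.0
```

>>> move_arm:
  moves:
    - [0,0,0,0]
    - [0,0,0,0]
    - [0,0,0,0]
    - [0,0,0,0]
    - [0,0,-0.04,0]
    - [0,0,-0.08,0]
    - [0.05,0,-0.1,0]
    - [0.1,0,-0.1,0]
    - [0.13,0,-0.1,0]
    - [0.13,0,-0.1,0]
  jaw: 0.04

```text
clock: 37.35
eef_pos: [327.3, 149.9, 104.0]
eef_rot: [3.142, -0.0, -3.138]
wrist_force: [0.8, -1.0, 0.8]
finger_gap: 40.0
finger_force: 0.0
```

```bash
python3 loc.py green 460 150 70 top; python3 - <<'E'
from h import *
from cell import viewer
c=viewer.camera("top")
print([(x,c["frame"][tuple(proj(c,[x,150,12]).round().astype(int)[::-1])].tolist()) for x in range(410,530,4)])
E
python3 go.py 457 150 3 3.1416
```

```text
top 293 z [ 5.7  9.8 12.9] [464.6 149.5] [79.6 24.1] 0.3 [[425.0, 161.0], [425.0, 137.0], [504.0, 138.0], [504.0, 162.0]]
[(410, [32, 35, 35]), (414, [35, 35, 36]), (418, [35, 34, 35]), (422, [39, 72, 35]), (426, [95, 232, 80]), (430, [107, 239, 93]), (434, [105, 238, 91]), (438, [107, 239, 94]), (442, [107, 238, 92]), (446, [105, 238, 91]), (450, [109, 239, 95]), (454, [107, 238, 92]), (458, [107, 238, 96]), (462, [107, 238, 93]), (466, [107, 238, 94]), (470, [109, 239, 94]), (474, [108, 238, 94]), (478, [108, 239, 94]), (482, [102, 238, 88]), (486, [108, 213, 102]), (490, [225, 232, 236]), (494, [224, 232, 235]), (498, [221, 232, 235]), (502, [77, 87, 84]), (506, [34, 33, 32]), (510, [35, 36, 38]), (514, [36, 37, 37]), (518, [35, 34, 35]), (522, [38, 38, 39]), (526, [38, 35, 37])]
shift m [-0.1263 -0.0006  0.1016] turn 0.003 | t 37.45 pos [330.5 150.2 104.4] yaw -3.139 j [ 0.33  0.    2.12 -0.    1.01 -1.25] F [-0.3  0.1 -0.6] gap 40.2 0.0
```

>>> move_arm:
  moves:
    - [-0.04,0,0.02,0.003]
    - [-0.08,0,0.04,0.003]
    - [-0.12,0,0.06,0.003]
    - [-0.1235,0,0.06,0.003]
    - [-0.1235,0,0.08,0.003]
    - [-0.1235,0,0.098,0.003]
    - [-0.1235,0,0.1025,0.003]
    - [-0.1235,0,0.1025,0.003]

```text
clock: 38.25
eef_pos: [453.8, 150.1, 1.3]
eef_rot: [-3.141, -0.001, 3.141]
wrist_force: [0.8, -0.0, 0.1]
finger_gap: 40.5
finger_force: 0.0
```

>>> move_arm:
  moves:
    - [0,0,0,0]
    - [0,0,0,0]
    - [0,0,0,0]
    - [0,0,0,0]
    - [0,0,-0.02,0]
    - [0,0,-0.04,0]
    - [0.04,0,-0.04,0]
    - [0.09,0,-0.04,0]
    - [0.13,0,-0.04,0]
    - [0.134,0,-0.04,0]
    - [0.134,0,-0.03,0]
    - [0.134,0,-0.02,0]
  jaw: 0.015

```text
clock: 39.45
eef_pos: [320.9, 150.6, 20.9]
eef_rot: [3.141, 0.002, 3.141]
wrist_force: [0.4, -0.4, -0.5]
finger_gap: 25.4
finger_force: 5.0
```

```bash
python3 ang.py green pics/f3.png; python3 go.py 322 150 -12 3.1416
```

```text
152 c [307.  154.4  28.1] axis [-0.997 -0.071 -0.016] sv [16.6  7.5  2.7] tilt from vert 89.1
normal [ 0.025 -0.124 -0.992] min z 19.1 end [292.8 147.1  19.1]
lean norm 82.7 h 5.0 foot-TCP [-31.7   2.1   4.5] s 31.7
shift m [-0.002  -0.0002  0.0314] turn -0.001 | t 39.5 pos [320.  150.2  19.4] yaw 3.14 j [ 0.34  0.16  2.21 -0.    0.77 -1.23] F [-2.2 -0.5 -1.9] gap 24.9 5.0
```

>>> move_arm:
  moves:
    - [-0.006,0,0.012,0]
    - [-0.006,0,0.018,0]
    - [-0.006,0,0.021,0]
    - [-0.006,0,0.024,0]
    - [-0.006,0,0.027,0]
    - [-0.006,0,0.03,0]
    - [-0.006,0,0.033,0]
    - [-0.006,0,0.036,0]
    - [-0.006,0,0.039,0]
    - [-0.006,0,0.042,0]
    - [-0.006,0,0.045,0]
    - [-0.006,0,0.045,0]

```text
clock: 40.7
eef_pos: [325.4, 150.3, -24.0]
eef_rot: [-3.141, -0.001, 3.141]
wrist_force: [-0.5, -0.9, -0.3]
finger_gap: 25.1
finger_force: 5.0
```

```bash
python3 ang.py green pics/f4.png; python3 go.py 326 150 -12 3.1416
```

```text
153 c [312.7 151.8 -20.2] axis [-0.737  0.283 -0.614] sv [12.4  6.9  2. ] tilt from vert 52.1
normal [-0.624  0.066  0.779] min z -35.2 end [304.6 162.7 -35.2]
lean norm 51.2 h 8.5 foot-TCP [-23.2   6.5 -10.8] s 31.5
shift m [-0.0005 -0.0003 -0.0119] turn -0.001 | t 40.75 pos [325.5 150.3 -23.9] yaw 3.141 j [ 0.33  0.29  2.21  0.    0.65 -1.24] F [-0.9 -0.1 -0.2] gap 25.0 5.0
```

>>> move_arm:
  moves:
    - [0,0,0.003,0]
    - [0,0,0.006,0]
    - [-0.001,0,0.009,0]
    - [-0.002,0,0.011,0]
    - [-0.002,0,0.011,0]

```text
clock: 41.25
eef_pos: [327.6, 150.3, -35.0]
eef_rot: [-3.141, -0.001, 3.141]
wrist_force: [0.1, 0.2, -0.0]
finger_gap: 24.9
finger_force: 5.0
```

```bash
python3 ang.py green pics/f5.png; python3 go.py 326 150 -12 3.1416
```

```text
159 c [316.6 151.  -30.6] axis [-0.52   0.364 -0.772] sv [13.1  6.   2. ] tilt from vert 39.4
normal [ 0.832  0.013 -0.555] min z -49.2 end [310.8 161.3 -49.2]
lean norm 33.7 h 11.9 foot-TCP [-17.3   8.6 -13.8] s 33.2
shift m [ 0.0017 -0.0003 -0.0228] turn -0.001 | t 41.3 pos [327.7 150.3 -34.8] yaw 3.141 j [ 0.33  0.32  2.21 -0.    0.62 -1.24] F [-0.5 -0.8 -0.3] gap 24.9 5.0
```

>>> move_arm:
  moves:
    - [0,0,-0.04,0]
    - [0,0,-0.09,0]
    - [0,0,-0.14,0]
    - [-0.03,-0.03,-0.155,-0.05]
    - [-0.07,-0.06,-0.155,-0.11]
    - [-0.11,-0.09,-0.155,-0.11]
    - [-0.15,-0.12,-0.155,-0.11]
    - [-0.19,-0.15,-0.155,-0.11]
    - [-0.23,-0.155,-0.155,-0.11]
    - [-0.243,-0.155,-0.155,-0.11]
    - [-0.243,-0.155,-0.155,-0.11]
    - [-0.243,-0.155,-0.155,-0.11]

```text
clock: 42.5
eef_pos: [569.8, -4.6, 120.0]
eef_rot: [3.141, -0.001, -3.032]
wrist_force: [0.2, 0.1, 0.1]
finger_gap: 25.0
finger_force: 5.0
```

```bash
python3 ang.py green pics/f6.png; python3 go.py 621.4 -4.6 74 -3.0306; python3 dsp.py green -17.8 -14.5
```

```text
107 c [557.   -4.7 120.9] axis [-0.545  0.408 -0.733] sv [12.7  6.   2.9] tilt from vert 42.9
normal [-0.803 -0.001  0.596] min z 104.9 end [550.7   6.9 104.9]
lean norm 36.6 h 9.6 foot-TCP [-18.8   8.1 -15.7] s 34.5
shift m [-0.0514 -0.0057  0.0462] turn -0.001 | t 42.55 pos [569.7  -4.6 120.2] yaw -3.032 j [-0.07  0.43  1.56 -0.    1.16 -1.75] F [ 0.4 -0.3  0.7] gap 25.4 5.0
foot above rim along axis 21.6 perp(back+) -69.4 dy 5.7 t 42.55 F [ 0.4 -0.3  0.7]
```

>>> move_arm:
  moves:
    - [-0.03,-0.003,0,0]
    - [-0.052,-0.0057,0,0]
    - [-0.052,-0.0057,0,0]
    - [-0.052,-0.0057,0.02,0]
    - [-0.052,-0.0057,0.035,0]
    - [-0.052,-0.0057,0.0455,0]
    - [-0.052,-0.0057,0.0455,0]
    - [-0.052,-0.0057,0.0455,0]
  squeeze: 6

```text
clock: 43.35
eef_pos: [622.9, -4.8, 75.3]
eef_rot: [-3.142, 0.0, -3.032]
wrist_force: [-0.1, 0.2, -0.4]
finger_gap: 25.1
finger_force: 6.0
```

```bash
python3 dsp.py green -18.3 -15.1; python3 ins.py green
```

```text
foot above rim along axis 13.1 perp(back+) -0.6 dy -0.4 t 43.35 F [-0.1  0.2 -0.4]
scene 106
(20, 'pe', [-9.0, -6.6, -4.3], 'y', [-10.0, 15.0], 25) (28, 'pe', [-9.0, -6.4, -2.3], 'y', [-10.0, 14.0], 25) (36, 'pe', [-7.8, -6.5, -5.5], 'y', [-11.0, 13.0], 20) (44, 'pe', [-8.1, -7.0, -4.6], 'y', [-12.0, 7.0], 16) (52, 'pe', [-9.1, -5.6, -4.7], 'y', [-9.0, 4.0], 9) (60, 'pe', [-7.7, -6.0, -5.5], 'y', [-10.0, -3.0], 5) (68, 'pe', [15.6, 15.8, 16.6], 'y', [5.0, 13.0], 4) al range [16.8 67.9]
top 0
```

>>> move_arm:
  moves:
    - [0.0028,0,0.0041,0]
    - [0.0056,0,0.0083,0]
    - [0.0084,0,0.0124,0]
    - [0.0112,0,0.0166,0]
    - [0.0129,0,0.0191,0]
    - [0.0129,0,0.0191,0]

```text
clock: 44.05
eef_pos: [609.8, -6.2, 55.4]
eef_rot: [3.142, -0.0, -3.032]
wrist_force: [1.5, -0.1, -1.8]
finger_gap: 24.7
finger_force: 6.0
```

```bash
python3 dsp.py green -18.3 -15.1; python3 ins.py green
```

```text
foot above rim along axis -10.7 perp(back+) -0.3 dy -0.4 t 44.05 F [ 1.5 -0.1 -1.8]
scene 61
(4, 'pe', [-9.2, -5.5, -2.6], 'y', [-9.0, 14.0], 13) (12, 'pe', [-8.3, -5.9, -3.6], 'y', [-14.0, 12.0], 19) (20, 'pe', [-6.8, -5.6, -2.9], 'y', [-11.0, 2.0], 12) (28, 'pe', [-9.2, -6.2, -3.6], 'y', [-13.0, 1.0], 9) (36, 'pe', [-7.9, -5.5, -3.2], 'y', [-11.0, -2.0], 6) al range [ 4.1 58.8]
top 0
```

>>> move_arm:
  moves:
    - [0.0015,0,0.0022,0]
    - [0.0028,0,0.0041,0]
    - [0.0034,0,0.005,0]
    - [0.0034,0,0.005,0]
  squeeze: 12

```text
clock: 44.55
eef_pos: [607.8, -6.6, 51.8]
eef_rot: [-3.141, 0.003, -3.032]
wrist_force: [4.5, 0.3, 5.5]
finger_gap: 24.7
finger_force: 15.2
```

```bash
python3 dsp.py green -18.3 -15.1; python3 ins.py green
```

```text
foot above rim along axis -14.8 perp(back+) -0.0 dy -0.5 t 44.55 F [4.5 0.3 5.5]
scene 54
(4, 'pe', [-9.0, -6.7, -3.1], 'y', [-10.0, 10.0], 11) (12, 'pe', [-7.7, -6.1, -3.8], 'y', [-12.0, 10.0], 18) (20, 'pe', [-8.4, -6.0, -3.8], 'y', [-9.0, 7.0], 12) (28, 'pe', [-4.2, -3.2, -1.9], 'y', [-14.0, -6.0], 8) al range [ 4.1 68.2]
top 0
```

>>> move_arm:
  moves:
    - [0,0,0,0]
    - [0,0,0,0]
    - [-0.003,0,-0.006,0]
    - [-0.0075,0,-0.014,0]
    - [-0.0115,0,-0.0215,0]
    - [-0.0155,0,-0.029,0]
    - [-0.0155,0,-0.029,0]
  jaw: 0.034

```text
clock: 45.35
eef_pos: [623.0, -4.8, 81.0]
eef_rot: [-3.141, 0.002, -3.032]
wrist_force: [0.9, 0.6, -0.2]
finger_gap: 33.8
finger_force: 0.0
```

```bash
python3 ins.py green; python3 dsp.py green -33.5 -43.7
```

```text
scene 133
(4, 'pe', [-8.0, -7.0, 0.4], 'y', [-8.0, 13.0], 13) (12, 'pe', [-8.1, -5.2, -2.0], 'y', [-8.0, 12.0], 25) (20, 'pe', [-7.4, -5.2, -1.5], 'y', [-9.0, 12.0], 25) (28, 'pe', [-8.3, -5.0, -1.4], 'y', [-10.0, 13.0], 25) (36, 'pe', [-9.5, -6.7, -4.4], 'y', [-8.0, 13.0], 23) (44, 'pe', [-7.7, -6.0, -3.8], 'y', [-15.0, 8.0], 20) al range [ 4.4 60.6]
top 0
foot above rim along axis -15.9 perp(back+) -0.3 dy -0.3 t 45.45 F [-0.4 -0.  -0.7]
```

>>> move_arm:
  moves:
    - [0,0,0,0]
    - [0,0,0,0]
    - [0,0,0,0]
    - [0.0017,0,0.0025,0]
    - [0.0034,0,0.005,0]
    - [0.0045,0,0.0066,0]
    - [0.0056,0,0.0083,0]
    - [0.0067,0,0.0099,0]
    - [0.0078,0,0.0116,0]
    - [0.009,0,0.0133,0]
    - [0.0095,0,0.0141,0]
    - [0.0095,0,0.0141,0]
  jaw: 0.015
  squeeze: 40

```text
clock: 46.65
eef_pos: [612.4, -5.9, 65.3]
eef_rot: [3.142, -0.001, -3.032]
wrist_force: [0.3, 0.7, -0.6]
finger_gap: 24.3
finger_force: 40.0
```

```bash
python3 ins.py green; python3 dsp.py green -33.5 -43.7
```

```text
scene 69
(4, 'pe', [-8.0, -5.0, -1.1], 'y', [-5.0, 13.0], 14) (12, 'pe', [-8.9, -5.2, -2.1], 'y', [-6.0, 14.0], 24) (20, 'pe', [-9.3, -6.8, -5.5], 'y', [-11.0, 7.0], 17) (28, 'pe', [-8.4, -7.7, -4.0], 'y', [-12.0, 4.0], 11) al range [ 4.3 63.6]
top 0
foot above rim along axis -33.2 perp(back+) -0.3 dy -0.4 t 46.75 F [-0.6 -0.  -0.5]
```

>>> move_arm:
  moves:
    - [0.0008,0,0.0012,0]
    - [0.0017,0,0.0025,0]
    - [0.0022,0,0.0033,0]
    - [0.0022,0,0.0033,0]

```text
clock: 47.15
eef_pos: [612.6, -6.0, 65.1]
eef_rot: [-3.141, 0.006, -3.032]
wrist_force: [4.5, 2.7, 17.2]
finger_gap: 24.4
finger_force: 40.0
```

```bash
python3 dsp.py green -33.5 -43.7
```

```text
foot above rim along axis -33.3 perp(back+) -0.0 dy -0.4 t 47.15 F [ 4.5  2.7 17.2]
```

Solid stop at the floor. Release, retreat, and check.

>>> move_arm:
  moves:
    - [0,0,0,0]
    - [0,0,0,0]
    - [-0.012,0,-0.02,0]
    - [-0.02,0,-0.06,0]
    - [0.0,0,-0.1,0]
    - [0.05,0,-0.12,0]
    - [0.1,0,-0.12,0]
    - [0.15,0,-0.12,0]
    - [0.2,0,-0.12,0]
    - [0.2,0.05,-0.12,0]
    - [0.2,-0.1,-0.12,0]
    - [0.2,-0.15,-0.12,0]
  jaw: 0.036

```text
clock: 48.35
eef_pos: [417.5, -74.1, 182.6]
eef_rot: [-3.141, 0.0, -3.02]
wrist_force: [1.1, 0.3, -0.4]
finger_gap: 36.1
finger_force: 0.0
```

```bash
python3 - <<'E'
from h import *
from cell import viewer
y=.111;a=np.radians(34);ux=np.array([np.cos(y),np.sin(y),0]);z=np.array([0,0,1.])
A=ux*np.sin(a)+z*np.cos(a);Pp=ux*np.cos(a)-z*np.sin(a)
for n in("top","scene"):
    c=viewer.camera(n);f=c["frame"]
    for col,r in(("red",(584.4,112.7,47)),("green",(597.8,-7.2,47))):
        for nm,o in(("front",0*A),("tier2",27*Pp+42*A)):
            print(n,col,nm,[(d,f[tuple(proj(c,np.array(r)+o+A*d-6*Pp).round().astype(int)[::-1])].tolist()) for d in range(22,44,3)])
    if n=="top": t=cv2.resize(f[100:290,190:330],(440,597))
    else: s=cv2.resize(f[150:260,170:290],(350,321))
s=np.vstack([s,np.zeros((276,350,3),np.uint8)]);cv2.imwrite("pics/final.png",np.hstack([t,s]))
E
python3 go.py 0 0 0 0
```

```text
top red front [(22, [80, 76, 219]), (25, [80, 76, 220]), (28, [79, 72, 223]), (31, [83, 80, 224]), (34, [133, 143, 196]), (37, [179, 190, 196]), (40, [202, 213, 212]), (43, [214, 225, 227])]
top red tier2 [(22, [59, 47, 221]), (25, [61, 48, 222]), (28, [62, 52, 224]), (31, [114, 119, 197]), (34, [180, 191, 199]), (37, [205, 215, 214]), (40, [216, 227, 227]), (43, [224, 232, 233])]
top green front [(22, [103, 233, 86]), (25, [102, 234, 87]), (28, [102, 234, 89]), (31, [102, 234, 89]), (34, [125, 203, 130]), (37, [175, 195, 189]), (40, [197, 207, 210]), (43, [209, 219, 222])]
top green tier2 [(22, [85, 190, 89]), (25, [89, 192, 97]), (28, [86, 191, 94]), (31, [92, 163, 98]), (34, [122, 144, 135]), (37, [141, 153, 158]), (40, [161, 171, 176]), (43, [170, 181, 186])]
scene red front [(22, [89, 84, 240]), (25, [90, 85, 241]), (28, [87, 82, 242]), (31, [110, 115, 187]), (34, [207, 220, 227]), (37, [219, 231, 235]), (40, [229, 236, 241]), (43, [234, 241, 244])]
scene red tier2 [(22, [68, 55, 241]), (25, [69, 54, 242]), (28, [69, 53, 243]), (31, [109, 106, 253]), (34, [172, 183, 209]), (37, [227, 234, 238]), (40, [229, 236, 241]), (43, [236, 242, 246])]
scene green front [(22, [111, 244, 99]), (25, [114, 245, 102]), (28, [112, 246, 99]), (31, [116, 241, 115]), (34, [212, 219, 233]), (37, [223, 231, 238]), (40, [228, 235, 241]), (43, [225, 235, 242])]
scene green tier2 [(22, [97, 212, 109]), (25, [97, 215, 109]), (28, [98, 217, 113]), (31, [97, 161, 114]), (34, [148, 160, 173]), (37, [163, 176, 190]), (40, [173, 187, 201]), (43, [190, 203, 216])]
shift m [0.4059 0.125  0.1823] turn -3.034 | t 48.45 pos [417.1 -80.6 182.1] yaw -3.034 j [-0.28  0.04  1.88 -0.    1.22 -1.95] F [0.3 0.5 0.5] gap 35.8 0.0
```

View pics/final.png

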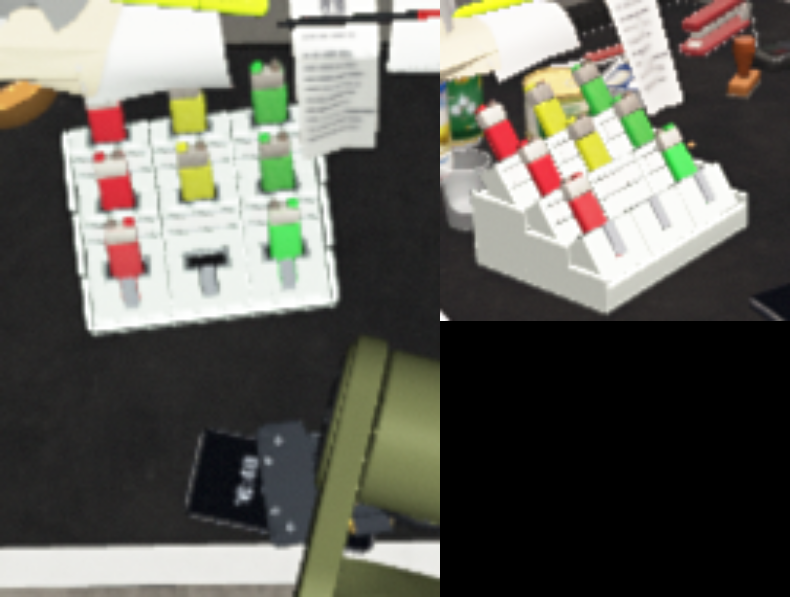

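The final picture shows the red lighter at (125,250) and the green one at (287,235) standing in their own columns' front pockets. Both are level with the stocked lighters, and the yellow pocket is empty. Hand in.

```bash
python3 -c "from cell import manip; print(manip.sign_off())"
```

```text
the job is handed in; nothing more can be done
None
```

Both lighters stand head up in their own columns' front pockets, pushed past the clips to the floor as far as the cameras and push forces show; the arm never went near the phone, packet or carton, and the job was handed in at about 48.5 s.

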